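Aperture plate onto the post and up to the laser beam

TASK

Take the aperture plate (the wide one with the round hole) out of the white rack and stand it on edge, fully home, in the slotted plate holder on top of the post. Then take hold of that plate holder and draw its post straight up in the post holder, without forcing it and without pulling it out, until the hole is centred on the laser's beam axis with the plate square across the beam; finish still holding it there, steady, so that I can tighten the thumbscrew. Leave everything else where it is.

Things in the scene. Friction and masses are not known exactly. Their poses are not given: they have to be found in the camera images.
- plate: the aperture plate, aluminium, 45 mm wide (x), 5 mm thick (y), 45 mm tall (z), 27 g, a round hole 14 mm across in its middle; loose. Origin: centre of its lower edge. Starts on edge in an end slot of the rack, 33 mm of it showing above; a half turn about z leaves it the same
- hole (a point): centre of the round hole of the aperture plate, 22.5 mm above the plate's origin
- slit_plate: another aluminium plate, only 30 mm wide (x), 5 mm thick (y), 45 mm tall (z), with a narrow upright slit, on edge in the other end slot of the rack, 80 mm from the aperture plate; loose, to be left alone. Origin: centre of its lower edge
- rack: white plastic rack, fixed, 72 mm (x) by 112 mm (y), 26 mm high, origin at the centre of its underside. Five slots along its x, 48 mm long, 6.6 mm wide, 12 mm deep (floors 14 mm above the origin), at y = -40, -20, 0, 20 and 40 mm; the plates stand at y = -40 and 40 mm, which is which changes
- post: steel optical post, upright, 12.7 mm diameter, a dark plate-holder block fixed on its top; 0.14 to 0.24 kg; loose. Stands on the floor of the post holder's bore and can slide up and turn. Origin: centre of its lower end, z along the post. The block spans z = 93 to 117 mm; 18 mm of bare post shows below it. Starts turned up to 20 degrees from square to the beam
- grip (a point): centre of the plate-holder block, on the post's axis, 105 mm above the post's origin. The block is 56 mm long (x), 28 mm thick (y) and 24 mm high; hold it by its two ends (56 mm apart, clear of the beam) or its two long faces (28 mm)
- slot (a point): centre of the floor of the block's slot, 103 mm above the post's origin. The slot opens upwards and runs along x: 48 mm long, 6.6 mm wide, 14 mm deep, closed at both ends, with 3 mm bevels at its mouth. A plate fully home stands with its lower edge on this floor, 31 mm of it above the block
- holder: post holder bolted to the breadboard, fixed: base 25 (x) by 75 (y) by 10 mm, upright tube 25 mm across, rim 85 mm above the origin; bore 13.9 mm across, its floor 10 mm above the origin (75 mm deep); the loosened thumbscrew sticks out 28 mm to its -x, 70 mm above the origin. Origin: centre of the base's underside, z along the bore
- laser: grey laser tube, 36 mm across, 105 mm long, in a dark clamp on its own post, fixed. Origin: centre of its exit; the beam (not shown) leaves level along its +y and passes straight over the bore, 80 to 140 mm from the exit, 20 to 45 mm higher than the plate's hole when the plate is home and the post down. Its highest part, a knob 50 mm behind the exit, is 38 mm above the beam
- board: aluminium optical breadboard with a grid of holes, 200 mm (x) by 360 mm (y), 12.7 mm thick, fixed on the table; the laser's post and the post holder are bolted on it along its middle line (its y). Origin: centre of its underside
- driver: black-handled ball driver 190 mm long lying on the table, 26 mm thick; loose, to be left alone. Origin: below its middle, on the table
- mirror: small round mirror standing on a pedestal 44 mm across, about 99 mm tall; loose, to be left alone. Origin: centre of its foot
- optics_box: lidded grey box 77 by 77 by 38 mm; loose, to be left alone. Origin: centre of its underside
Not all that is in view belongs to the job. Leave any orange or red look-alike of the plate alone. Leave any brown look-alike of the post alone.

How it is judged:
By the outcome, as a careful person would: the job done as asked, in the order asked, and still so for the second after the job is handed in, while the arm keeps its last pose, push and grip.
It also fails if it takes over 56 s, if anything falls off the work surface, if the arm or the gripper's body presses on something with over 40 N, if the wrist force passes 120 N, or if a joint passes its speed limit or range.

ROBOT

A 6-joint arm with a two-finger parallel gripper is mounted at the origin on the work surface. World frame = base frame: x ahead of the robot, y to its left, z up, the work surface at z = 0. Lengths are in m, angles in rad, forces in N, time in s.
With the tool pointing down it reaches from about 0.375 to 0.75 m from the base axis. Payload 9 kg.
Tool frame: the origin (TCP) lies midway between the tips of the shut fingers; the grasp point (between the pads) lies 19 mm behind it; z points along the fingers, y is the direction in which the jaws open and shut (so a half turn about z gives the same grasp; the last joint's range is limited). The gripper opens to 85 mm and grips with 20 to 120 N. Pads are 22 mm wide; open, the fingers measure 114 mm over their backs; the gripper's body (76 mm by 85 mm) begins 54 mm behind the grasp point. The pads swing forward as they close: fully open they stand 13 mm farther back than shut.
Start: joints at [-1.342, 0.104, 0.097, 1.564, 0, 1.353], TCP at [0.259, -0.541, 0.231] pointing down, gripper open.
Joint ranges: [-2.99, 2.99], [-0.84, 1.86], [-1.1, 1.16], [-1.84, 2.11], [-1.51, 1.56], [-3.14, 3.14]. Speed limits (rad/s): [2.22, 2.22, 2.57, 3.14, 3.14, 3.14].

INTERFACE

Orientations are given as a unit quaternion [x, y, z, w].
In Python, from rig import manip gives the robot as it stands.
- The arm moves only by the shell command python3 -m creep 'ROWS' [FORCE]. ROWS is JSON, a list of rows, each an object with "xyz": the shift along the tool's x, y, z in m, a list of three; "dr": the turn, a rotation vector about the tool's x, y, z in rad, a list of three; "hand": the gripper command: -1 is shut, 1 is fully open, values between are in proportion. In form: [{"xyz": [dx, dy, dz], "dr": [ax, ay, az], "hand": hand}, ...]. A call has 1 to 20 rows; each row is the pose to reach, as a shift and turn from the pose commanded when the call began, along the tool's axes at that moment; what a row does not reach only later rows make up. A row lasts 1/10 s, in which the tool goes at most 50 mm and 8.59 degrees, less where a joint would pass 70% of its speed; a pose out of reach is approached as far as the arm can. A call with a gripper value outside its range is refused whole. The fingers move at their own pace and stop on an object; FORCE is the grip in N (left out, the last holds). Time passes only in rows, so rows that repeat a pose let the fingers close. It gives the time, the measured TCP pose, the force and the opening at its end, in the units of the state.
- manip.get_state(): the state, without advancing time (a new reading comes with each control period).
- manip.get_image(name): name is "side" or "top"; returns the picture (384x512x3 uint8, blue, green, red); there is no depth.
- manip.calibration(name): a dict with "fov_y" (degrees; the focal length in pixels is half the picture's height over the tangent of half this angle, whatever the lens; pixels are square), "cx", "cy" (the principal point, pixels), "k1" (the pictures are not rectified: a ray, as slopes to the right and down, at radius r is drawn at 1 + k1 r^2 times it, then the intrinsics apply), "R" (3x3) and "t" (3): a world point X has camera coordinates R X + t. Camera axes: x right, y down, z forward; pixel columns grow to the right and rows downward; lengths in m; the calibration is good to about 2 mm. A picture is of the moment at which its call begins. calibration takes no time and is no camera call.
- manip.finish_job(): hands the job in, once; it reports no verdict.
The state is a dict: "time_s": time; "joint_pos": joint angles; "qd": joint speeds; "effort": joint torques, N m; "tcp_pos": TCP position; "eef_rot": TCP orientation; "force": force on the tool from outside, world axes, zero at the start; "wrist_torque": the same for the moment, N m; "opening": opening from 0.0 (shut) to 1.0 (fully open).
Only numpy, scipy, OpenCV 4.12 (cv2) and the standard library are available. Lean on these libraries where they do the work, as an engineer would, in place of code of your own. Each camera call takes 0.05 s, during which the arm holds its last target.

## Working session

There is one attempt and no reset: what is moved stays moved. The work goes in short steps, Python scripts to look and compute and a shell command to move; the robot and the scene stay as the last step left them, time stands still between calls to the robot, and variables do not carry over. Pictures are saved under pics/ and viewed, and the job is handed in when it is done.

```bash
ls; mkdir -p pics; python3 - <<'E'
from rig import manip
import cv2
for n in("side","top"):
    im=manip.get_image(n);cv2.imwrite(f"pics/{n}0.png",im)
    c=manip.calibration(n);print(n,c)
s=manip.get_state();print(s)
E
```

```text
pics
side {'fov_y': 44.98000173434152, 'cx': 262.39994215081134, 'cy': 190.13774927798698, 'k1': -0.10614094332642172, 'R': array([[-0.93164392, -0.36336478, -0.00237456],
       [-0.23608649,  0.61025236, -0.7562111 ],
       [ 0.27622956, -0.70395888, -0.65432342]]), 't': array([0.51970149, 0.26559922, 1.22505053])}
top {'fov_y': 55.377150164478834, 'cx': 254.20152306581858, 'cy': 194.6973939356688, 'k1': -0.12132977090892447, 'R': array([[ 0.01946075, -0.9998078 , -0.00237482],
       [-0.99146805, -0.01899211, -0.12895891],
       [ 0.12888902,  0.0048642 , -0.99164709]]), 't': array([-0.05867917,  0.56969309,  1.0351299 ])}
{'time_s': 0.1, 'joint_pos': array([-1.34170286e+00,  1.04665606e-01,  9.65412603e-02,  1.56386346e+00,
        8.68590785e-07,  1.35308750e+00]), 'qd': array([ 1.00946116e-03, -1.19156067e-03,  1.38732168e-03, -1.35095477e-04,
       -3.52329678e-06, -6.55993906e-04]), 'effort': array([ 8.05756717e-03, -5.58208179e+01,  5.04719388e+01,  1.30021854e-02,
       -1.22648062e-04,  1.93862155e-05]), 'tcp_pos': array([ 0.25918781, -0.54081234,  0.23058165]), 'eef_rot': array([ 9.75149402e-01,  2.21547487e-01, -2.95682314e-06, -5.95730468e-04]), 'force': array([ 0.12305155, -0.20084746, -1.24846664]), 'wrist_torque': array([ 0.02694254, -0.02653589,  0.00583873]), 'opening': 1.0001319659060144}
```

View pics/side0.png

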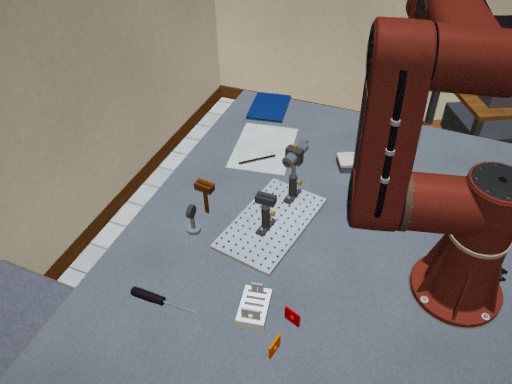

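View pics/top0.png

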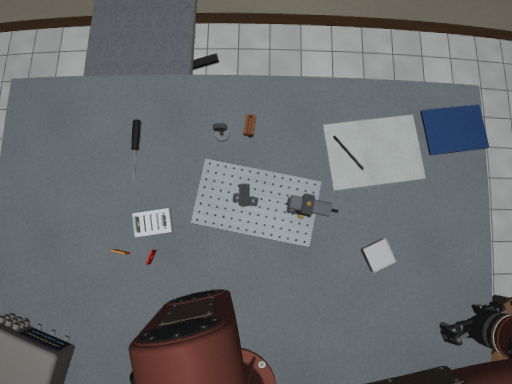

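The side view shows the rack at about (254,306), holder block at (265,199) and laser at (295,160). In the top view they are at (152,222), (245,196) and (312,205). I'll enlarge these.

```bash
python3 - <<'E'
import cv2
s=cv2.imread("pics/side0.png");t=cv2.imread("pics/top0.png")
def c(im,x,y,w,h,f,n):cv2.imwrite(f"pics/{n}.png",cv2.resize(im[y:y+h,x:x+w],None,fx=f,fy=f,interpolation=cv2.INTER_CUBIC))
c(s,225,275,80,60,10,"c_srack");c(s,225,135,100,110,5.4,"c_spost")
c(t,125,200,60,45,13,"c_track");c(t,190,155,150,95,5.3,"c_tpost")
E
```

```text
(no output)
```

View pics/c_srack.png

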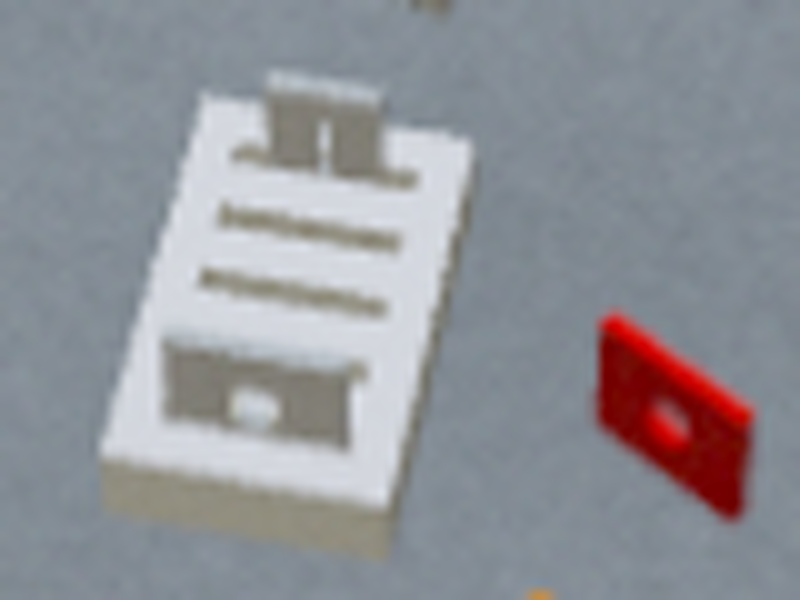

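View pics/c_spost.png

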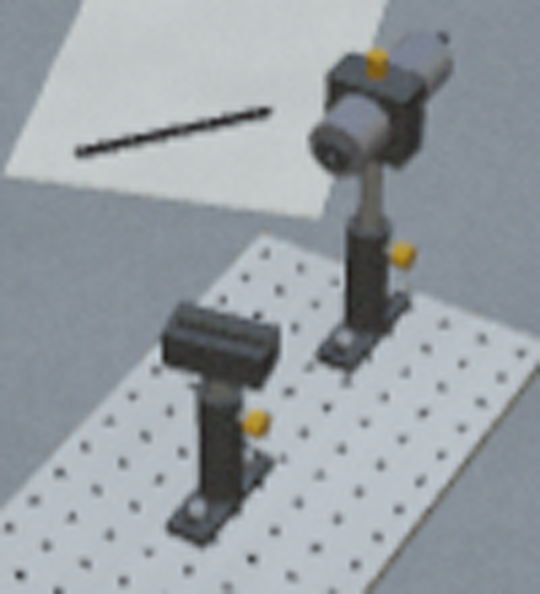

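View pics/c_track.png

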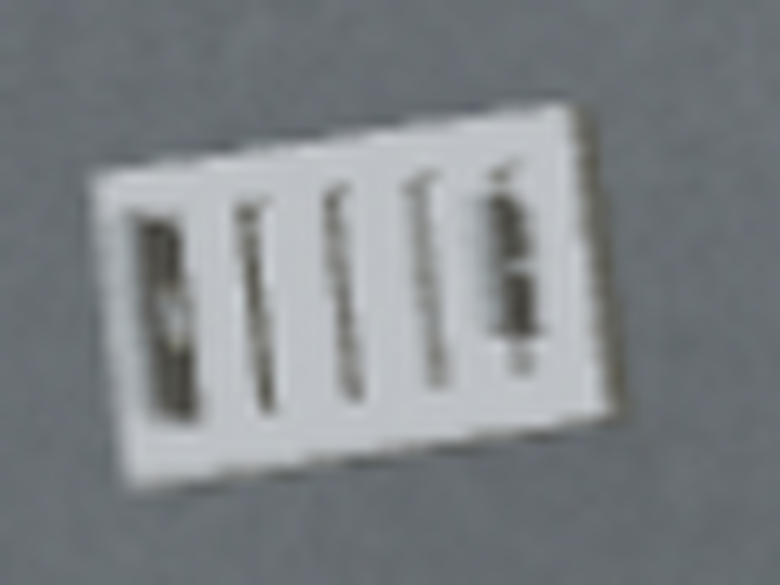

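View pics/c_tpost.png

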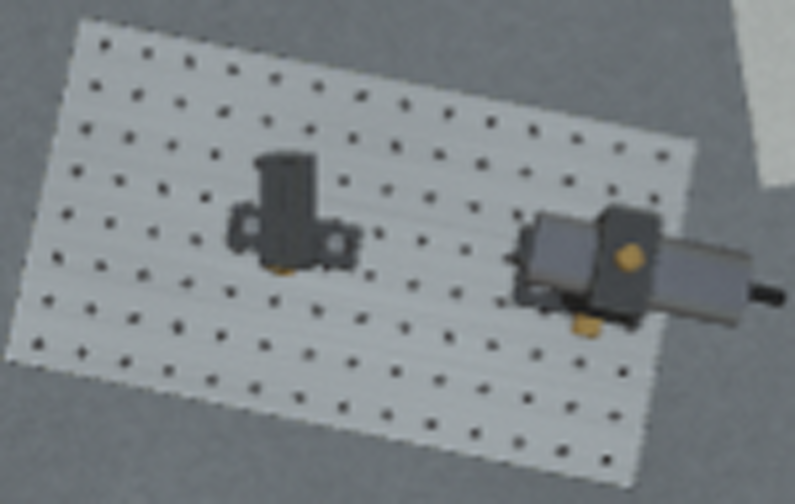

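```bash
cat > h.py <<'E'
import numpy as np,cv2,json
from rig import manip
C={n:manip.calibration(n) for n in("side","top")}
for c in C.values():
    c["f"]=192/np.tan(np.radians(c["fov_y"]/2)); c["o"]=-c["R"].T@c["t"]
def proj(n,X):
    c=C[n];X=np.asarray(X,float);p=X@c["R"].T+c["t"];s=p[...,:2]/p[...,2:]
    r2=(s**2).sum(-1,keepdims=True);s=s*(1+c["k1"]*r2)
    return s*c["f"]+[c["cx"],c["cy"]]
def ray(n,uv):
    c=C[n];d=(np.asarray(uv,float)-[c["cx"],c["cy"]])/c["f"];s=d.copy()
    for _ in range(30): s=d/(1+c["k1"]*(s**2).sum(-1,keepdims=True))
    v=np.concatenate([s,np.ones(s.shape[:-1]+(1,))],-1)@c["R"]
    return c["o"],v
def onz(n,uv,z):
    o,v=ray(n,uv);return o+v*((z-o[2])/v[...,2])[...,None]
def tri(us,ut):
    A=[];b=[]
    for n,u in(("side",us),("top",ut)):
        o,v=ray(n,np.array(u));v=v/np.linalg.norm(v);P=np.eye(3)-np.outer(v,v);A.append(P);b.append(P@o)
    x,*_=np.linalg.lstsq(np.vstack(A),np.hstack(b),rcond=None)
    gap=[np.linalg.norm(A[i]@x-b[i]) for i in(0,1)]
    return x,gap
def ortho(im,n,z,x0,x1,y0,y1,pp=0.0005):
    # rows: x descending, cols: y descending (like top view)
    xs=np.arange(x1,x0,-pp);ys=np.arange(y1,y0,-pp)
    X=np.stack([np.repeat(xs[:,None],len(ys),1),np.repeat(ys[None],len(xs),0),np.full((len(xs),len(ys)),z)],-1)
    uv=proj(n,X).astype(np.float32)
    return cv2.remap(im,uv[...,0],uv[...,1],cv2.INTER_CUBIC)
E
python3 - <<'E'
from h import *
s=cv2.imread("pics/side0.png");t=cv2.imread("pics/top0.png")
for n in C: print(n,C[n]["o"],C[n]["f"])
def rect(n,im,m,z):
    cs,_=cv2.findContours(m,cv2.RETR_EXTERNAL,cv2.CHAIN_APPROX_NONE);c=max(cs,key=cv2.contourArea)
    P=onz(n,c[:,0].astype(float),z)
    r=cv2.minAreaRect((P[:,:2]*1000).astype(np.float32));return r
for n,im,roi in(("top",t,(125,200,60,45)),("side",s,(230,270,50,62))):
    m=np.zeros(im.shape[:2],np.uint8);x,y,w,h=roi
    g=im[y:y+h,x:x+w].min(-1)
    m[y:y+h,x:x+w]=(g>(150 if n=="top" else 165))*255
    print(n,"rack",rect(n,im,cv2.morphologyEx(m,cv2.MORPH_CLOSE,np.ones((5,5))),.026))
for n,im,roi in(("top",t,(185,150,145,105)),("side",s,(205,175,135,100))):
    m=np.zeros(im.shape[:2],np.uint8);x,y,w,h=roi
    g=im[y:y+h,x:x+w].min(-1); print(np.percentile(g,[5,20,50,80,95]))
    m[y:y+h,x:x+w]=(g>(135 if n=="top" else 158))*255
    m=cv2.morphologyEx(m,cv2.MORPH_OPEN,np.ones((2,2)));cv2.imwrite(f"pics/m_{n}.png",m)
    print(n,"board",rect(n,im,cv2.morphologyEx(m,cv2.MORPH_CLOSE,np.ones((7,7))),.0127))
E
```

```text
side [0.20848596 0.88914386 1.00366239] 463.7579033649756
top [ 0.43255756 -0.0528833   1.0998112 ] 365.88335949412345
top rack ((483.9869689941406, 256.20458984375), (71.52149200439453, 111.76629638671875), 9.809672355651855)
side rack ((482.923583984375, 249.21571350097656), (72.69017028808594, 123.963134765625), 9.281731605529785)
[ 84. 104. 108. 152. 155.]
top board ((550.2606811523438, -56.1195068359375), (358.09027099609375, 199.1438751220703), 79.64981842041016)
[ 72. 131. 135. 180. 184.]
side board ((546.4089965820312, -51.79759216308594), (359.7344665527344, 199.0395965576172), 79.49134826660156)
```

```bash
python3 - <<'E'
from h import *
s=cv2.imread("pics/side0.png");t=cv2.imread("pics/top0.png")
# ortho of block top plane; 0.5mm per px, 140x140mm each
b=(.5,.62,-.08,.04)
a=[cv2.resize(ortho(i,n,.1397,*b,pp=.0005),None,fx=1.6,fy=1.6) for n,i in(("top",t),("side",s))]
cv2.imwrite("pics/o_block.png",np.hstack(a)); print(a[0].shape)
b=(.42,.54,.18,.34)
a=[cv2.resize(ortho(i,n,z,*b,pp=.0005),None,fx=1.2,fy=1.2) for n,i,z in(("top",t,.059),("side",s,.059))]
cv2.imwrite("pics/o_rack.png",np.hstack(a)); print(a[0].shape)
E
```

```text
(384, 384, 3)
(289, 385, 3)
```

View pics/o_block.png

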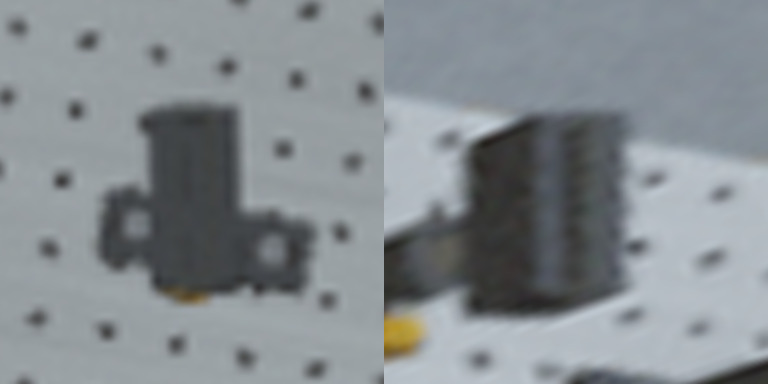

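View pics/o_rack.png

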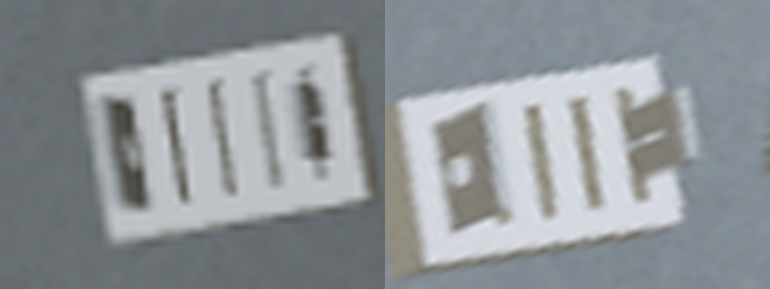

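```bash
cat >> h.py <<'E'
from scipy.spatial.transform import Rotation as Rt
def plan(p0,q0,p1,yaw1deg):
    """shift in tool axes & dr to get from pose (p0,q0) to p1 with tool down, tool-x at yaw1 (deg)"""
    R0=Rt.from_quat(q0); y=np.radians(yaw1deg)
    R1=Rt.from_matrix(np.array([[np.cos(y),np.sin(y),0],[np.sin(y),-np.cos(y),0],[0,0,-1]]))
    return R0.inv().apply(np.array(p1)-p0), (R0.inv()*R1).as_rotvec()
def now():
    s=manip.get_state(); R=Rt.from_quat(s["eef_rot"]).as_matrix()
    print("t",s["time_s"],"tcp",s["tcp_pos"].round(4),"yawx",np.degrees(np.arctan2(R[1,0],R[0,0])).round(2),"z",R[:,2].round(4),"F",s["force"].round(2),"M",s["wrist_torque"].round(3),"open",round(float(s["opening"]),4),"j",s["joint_pos"].round(2))
    return s
def to(p1,yaw):
    s=manip.get_state();a,b=plan(s["tcp_pos"],s["eef_rot"],p1,yaw);print("xyz",a.round(4),"dr",b.round(4))
E
python3 -c "
from h import *
to([.45,-.05,.33],110);to([.4772,.2956,.16],189.8)"
```

```text
xyz [ 0.3842 -0.3603 -0.0989] dr [-8.0000e-04 -1.1000e-03 -1.4731e+00]
xyz [ 0.558  -0.66    0.0715] dr [ 1.0000e-04 -1.7000e-03 -2.8658e+00]
```

```bash
python3 -m creep '[{"xyz":[0.05,-0.04,-0.05],"dr":[0,0,-0.15],"hand":1},{"xyz":[0.384,-0.36,-0.099],"dr":[0,0,-1.47],"hand":1},{"xyz":[0.384,-0.36,-0.099],"dr":[0,0,-1.47],"hand":1},{"xyz":[0.384,-0.36,-0.099],"dr":[0,0,-1.47],"hand":1},{"xyz":[0.384,-0.36,-0.099],"dr":[0,0,-1.47],"hand":1},{"xyz":[0.384,-0.36,-0.099],"dr":[0,0,-1.47],"hand":1},{"xyz":[0.384,-0.36,-0.099],"dr":[0,0,-1.47],"hand":1},{"xyz":[0.384,-0.36,-0.099],"dr":[0,0,-1.47],"hand":1},{"xyz":[0.384,-0.36,-0.099],"dr":[0,0,-1.47],"hand":1},{"xyz":[0.384,-0.36,-0.099],"dr":[0,0,-1.47],"hand":1},{"xyz":[0.384,-0.36,-0.099],"dr":[0,0,-1.47],"hand":1},{"xyz":[0.384,-0.36,-0.099],"dr":[0,0,-1.47],"hand":1}]' 40; python3 -c "
from h import *
now();to([.4772,.2956,.16],189.8)"
```

```text
time_s: 1.3
tcp_pos: [0.451, -0.0464, 0.331]
eef_rot: [0.572, 0.82, 0.001, 0.0]
force: [-0.1, -0.5, 0.7]
opening: 0.999
t 1.3 tcp [ 0.451  -0.0464  0.331 ] yawx 110.16 z [ 1.2e-03  6.0e-04 -1.0e+00] F [-0.1  -0.47  0.66] M [ 0.03   0.009 -0.019] open 0.9995 j [-0.39 -0.29 -0.09  1.77  0.    0.83]
xyz [0.3119 0.1423 0.1712] dr [ 1.2000e-03  8.0000e-04 -1.3899e+00]
```

```bash
python3 -m creep '[{"xyz":[0.312,0.142,0.1],"dr":[0,0,-1.39],"hand":1},{"xyz":[0.312,0.142,0.1],"dr":[0,0,-1.39],"hand":1},{"xyz":[0.312,0.142,0.1],"dr":[0,0,-1.39],"hand":1},{"xyz":[0.312,0.142,0.17],"dr":[0,0,-1.39],"hand":1},{"xyz":[0.312,0.142,0.17],"dr":[0,0,-1.39],"hand":1},{"xyz":[0.312,0.142,0.17],"dr":[0,0,-1.39],"hand":1},{"xyz":[0.312,0.142,0.17],"dr":[0,0,-1.39],"hand":1},{"xyz":[0.312,0.142,0.17],"dr":[0,0,-1.39],"hand":1},{"xyz":[0.312,0.142,0.17],"dr":[0,0,-1.39],"hand":1},{"xyz":[0.312,0.142,0.17],"dr":[0,0,-1.39],"hand":1},{"xyz":[0.312,0.142,0.17],"dr":[0,0,-1.39],"hand":1},{"xyz":[0.312,0.142,0.17],"dr":[0,0,-1.39],"hand":1}]'; python3 - <<'E'
from h import *
s_=now();to([.4772,.2956,.16],189.8)
for n in C:
    im=manip.get_image(n);cv2.imwrite(f"pics/{n}1.png",im)
    u,v=proj(n,[.477,.2956,.1]).astype(int);w=50
    a=im[max(v-w,0):v+w,max(u-w,0):u+w];print(n,u,v,a.shape)
    cv2.imwrite(f"pics/{n}1c.png",cv2.resize(a,None,fx=5,fy=5,interpolation=cv2.INTER_CUBIC))
E
```

```text
time_s: 2.5
tcp_pos: [0.4779, 0.2906, 0.16]
eef_rot: [-0.081, 0.997, -0.0, -0.0]
force: [0.4, -0.6, 0.0]
opening: 1.001
t 2.5 tcp [0.4779 0.2906 0.16  ] yawx -170.67 z [-3.e-04 -3.e-04 -1.e+00] F [ 0.35 -0.56  0.01] M [0.    0.012 0.002] open 1.0013 j [ 0.31 -0.02 -0.16  1.43 -0.    0.15]
xyz [-0.0001  0.0051  0.    ] dr [-0.0002 -0.0003 -0.0081]
side 248 299 (100, 100, 3)
top 129 222 (100, 100, 3)
```

View pics/side1c.png

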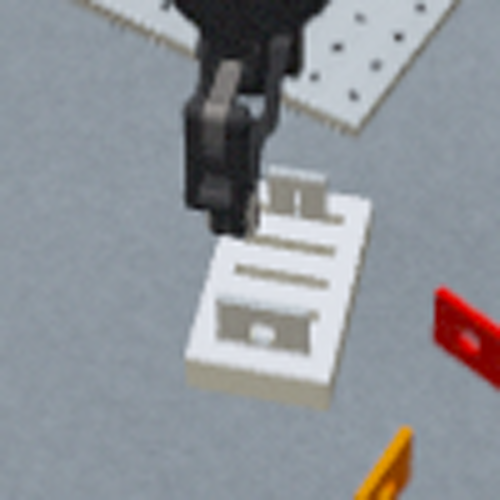

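View pics/top1c.png

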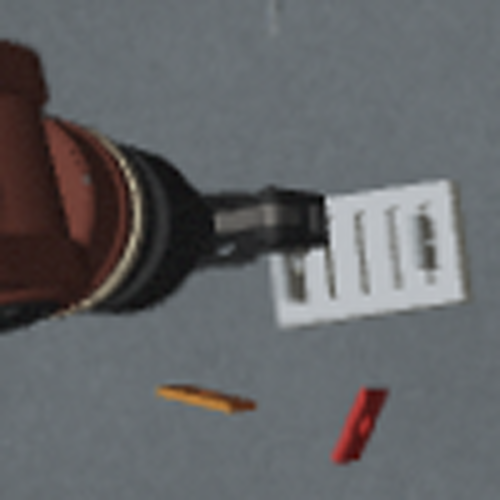

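```bash
python3 - <<'E'
from h import *
s=manip.get_state();R=Rt.from_quat(s["eef_rot"]).as_matrix();p=s["tcp_pos"]
for n,(ou,ov) in(("side",(198,249)),("top",(79,172))):
    for nm,l in(("tipback+x",(.011,.057,-.013)),("tipback-x",(-.011,.057,-.013)),("tippad+x",(.011,.0425,-.013)),("tippad-x",(-.011,.0425,-.013)),("b+",(.011,-.057,-.013)),("b-",(-.011,-.057,-.013))):
        print(n,nm,((proj(n,p+R@np.array(l))-[ou,ov])*5).round(0))
E
```

```text
side tipback+x [246. 255.]
side tipback-x [197. 246.]
side tippad+x [254. 228.]
side tippad-x [205. 219.]
side b+ [302.  57.]
side b- [257.  50.]
top tipback+x [112. 281.]
top tipback-x [108. 239.]
top tippad+x [138. 278.]
top tippad-x [134. 235.]
top b+ [325. 251.]
top b- [320. 209.]
```

```bash
python3 - <<'E'
from h import *
s=cv2.imread("pics/side1.png");t=cv2.imread("pics/top1.png")
g=lambda im:np.clip((im.astype(float)/255)**.5*255,0,255).astype(np.uint8)
a=cv2.resize(g(s[270:305,228:263]),None,fx=11,fy=11,interpolation=cv2.INTER_CUBIC)
b=cv2.resize(g(t[200:235,115:150]),None,fx=11,fy=11,interpolation=cv2.INTER_CUBIC)
cv2.imwrite("pics/z1.png",np.hstack([a,b]))
E
```

```text
(no output)
```

View pics/z1.png

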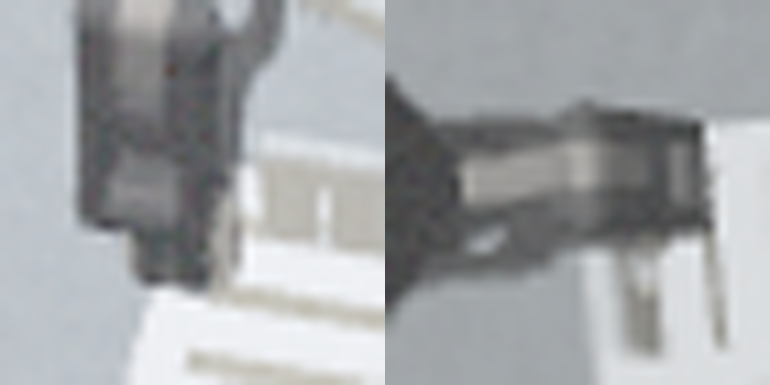

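```bash
python3 -m creep '[{"xyz":[0,0.005,0.05],"dr":[0,0,-0.008],"hand":-0.4},{"xyz":[0,0.005,0.08],"dr":[0,0,-0.008],"hand":-0.4},{"xyz":[0,0.005,0.08],"dr":[0,0,-0.008],"hand":-0.4},{"xyz":[0,0.005,0.08],"dr":[0,0,-0.008],"hand":-0.4},{"xyz":[0,0.005,0.08],"dr":[0,0,-0.008],"hand":-0.4},{"xyz":[0,0.005,0.08],"dr":[0,0,-0.008],"hand":-0.4}]' 25; python3 - <<'E'
from h import *
s=now();to([.4772,.2956,.031],189.8)
o=[]
g=lambda im:np.clip((im.astype(float)/255)**.5*255,0,255).astype(np.uint8)
for n in C:
    im=manip.get_image(n);cv2.imwrite(f"pics/{n}2.png",im)
    u,v=proj(n,[.477,.2956,.06]).astype(int);w=19;print(n,u,v)
    o.append(cv2.resize(g(im[v-w:v+w,u-w:u+w]),None,fx=10,fy=10,interpolation=cv2.INTER_CUBIC))
cv2.imwrite("pics/z2.png",np.hstack(o))
E
```

```text
time_s: 3.2
tcp_pos: [0.4784, 0.2964, 0.0825]
eef_rot: [-0.086, 0.996, 0.0, 0.002]
force: [0.3, 0.3, -0.7]
opening: 0.299
t 3.2 tcp [0.4784 0.2964 0.0825] yawx -170.1 z [ 3.2e-03  9.0e-04 -1.0e+00] F [ 0.28  0.32 -0.68] M [ 0.041 -0.048 -0.035] open 0.2993 j [ 0.32  0.01 -0.27  1.29 -0.    0.15]
xyz [ 0.0014 -0.0006  0.0515] dr [0.0004 0.0033 0.0018]
side 249 309
top 134 223
```

View pics/z2.png

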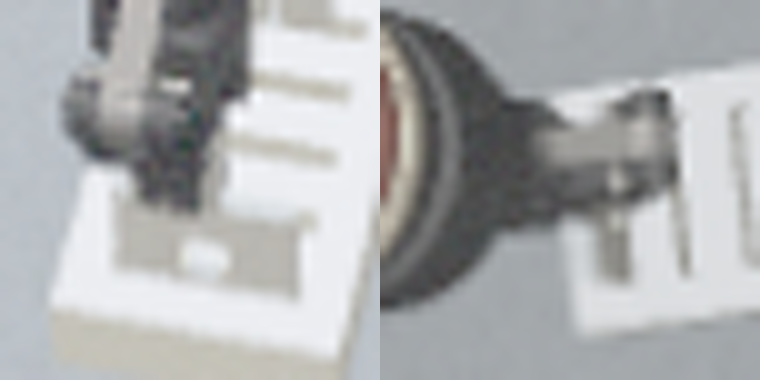

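```bash
python3 - <<'E'
from h import *
s=manip.get_state();R=Rt.from_quat(s["eef_rot"]).as_matrix();p=s["tcp_pos"]
y=np.radians(9.8);ax=np.array([np.cos(y),np.sin(y),0]);ay=np.array([-np.sin(y),np.cos(y),0])
pc=np.array([.4772,.2956,0])
for n,(ou,ov) in(("side",(230,290)),("top",(115,204))):
    k=lambda X:((proj(n,X)-[ou,ov])*10+[0 if n=="side" else 380,0]).round(0)
    for a in(-.0225,.0225):
        print(n,"plate top",a,k(pc+a*ax+[0,0,.059]), "base",k(pc+a*ax+[0,0,.026]))
    for a in(-.011,.011):
        for b in(.013,.022,-.013,-.022):
            print("  tip",a,b,k(p+R@np.array([a,b,-.003])))
E
```

```text
side plate top -0.0225 [281. 214.] base [282. 292.]
side plate top 0.0225 [ 99. 183.] base [104. 261.]
  tip -0.011 0.013 [125. 174.]
  tip -0.011 0.022 [117. 206.]
  tip -0.011 -0.013 [150.  85.]
  tip -0.011 -0.022 [159.  55.]
  tip 0.011 0.013 [217. 190.]
  tip 0.011 0.022 [208. 222.]
  tip 0.011 -0.013 [240. 101.]
  tip 0.011 -0.022 [248.  70.]
top plate top -0.0225 [584. 274.] base [619. 277.]
top plate top 0.0225 [566. 119.] base [602. 127.]
  tip -0.011 0.013 [494. 157.]
  tip -0.011 0.022 [463. 162.]
  tip -0.011 -0.013 [583. 143.]
  tip -0.011 -0.022 [614. 139.]
  tip 0.011 0.013 [503. 234.]
  tip 0.011 0.022 [472. 239.]
  tip 0.011 -0.013 [592. 221.]
  tip 0.011 -0.022 [623. 216.]
```

```bash
python3 -m creep '[{"xyz":[0.0045,0,0.03],"dr":[0,0.003,0],"hand":-0.4},{"xyz":[0.0045,0,0.051],"dr":[0,0.003,0],"hand":-0.4},{"xyz":[0.0045,0,0.051],"dr":[0,0.003,0],"hand":-0.4},{"xyz":[0.0045,0,0.051],"dr":[0,0.003,0],"hand":-0.4},{"xyz":[0.0045,0,0.051],"dr":[0,0.003,0],"hand":-0.4}]' 20; python3 - <<'E'
from h import *
s=now()
o=[]
g=lambda im:np.clip((im.astype(float)/255)**.5*255,0,255).astype(np.uint8)
for n in C:
    im=manip.get_image(n);cv2.imwrite(f"pics/{n}3.png",im)
    u,v=proj(n,[.477,.2956,.06]).astype(int);w=19;print(n,u,v)
    o.append(cv2.resize(g(im[v-w:v+w,u-w:u+w]),None,fx=10,fy=10,interpolation=cv2.INTER_CUBIC))
cv2.imwrite("pics/z3.png",np.hstack(o))
E
```

```text
time_s: 3.8
tcp_pos: [0.4733, 0.2955, 0.0307]
eef_rot: [-0.086, 0.996, 0.0, -0.001]
force: [0.1, 1.1, 1.0]
opening: 0.302
t 3.8 tcp [0.4733 0.2955 0.0307] yawx -170.08 z [-1.5e-03 -1.0e-04 -1.0e+00] F [0.14 1.12 1.  ] M [ 0.076 -0.053 -0.02 ] open 0.3022 j [ 0.32  0.04 -0.33  1.2   0.    0.15]
side 249 309
top 134 223
```

View pics/z3.png

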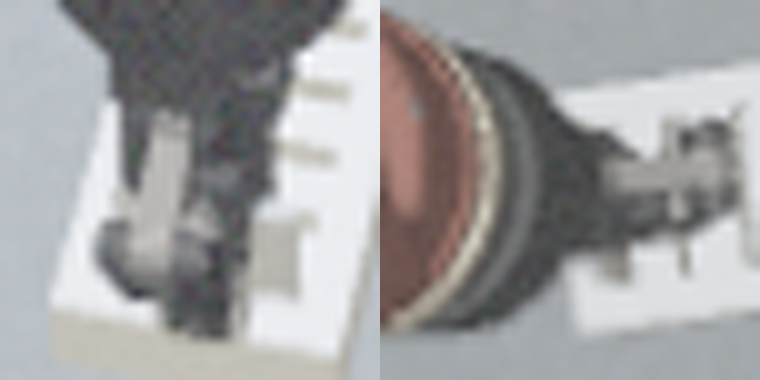

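```bash
python3 -m creep '[{"xyz":[0,0,0],"dr":[0,0,0],"hand":-0.7},{"xyz":[0,0,0],"dr":[0,0,0],"hand":-0.76},{"xyz":[0,0,0],"dr":[0,0,0],"hand":-0.8},{"xyz":[0,0,0],"dr":[0,0,0],"hand":-0.84}]' 20;python3 -m creep '[{"xyz":[0,0,0],"dr":[0,0,0],"hand":-1},{"xyz":[0,0,0],"dr":[0,0,0],"hand":-1}]' 20; python3 -c "
from h import *
now()"
```

```text
time_s: 4.3
tcp_pos: [0.4725, 0.2953, 0.0293]
eef_rot: [-0.086, 0.996, -0.0, -0.001]
force: [0.4, -0.2, 0.8]
opening: 0.088
time_s: 4.5
tcp_pos: [0.4726, 0.2949, 0.0293]
eef_rot: [-0.086, 0.996, -0.001, -0.002]
force: [0.9, -3.8, 1.5]
opening: 0.056
t 4.5 tcp [0.4726 0.2949 0.0293] yawx -170.09 z [-0.0029 -0.0014 -1.    ] F [ 0.86 -3.81  1.51] M [-0.758 -0.039 -0.068] open 0.0562 j [ 0.32  0.04 -0.33  1.19 -0.    0.15]
```

```bash
python3 -m creep '[{"xyz":[0,-0.0008,0],"dr":[0,0,0],"hand":-1},{"xyz":[0,-0.0008,0],"dr":[0,0,0],"hand":-1}]' 40; python3 -c "
from h import *
now()"
```

```text
time_s: 4.7
tcp_pos: [0.4727, 0.2947, 0.0293]
eef_rot: [-0.087, 0.996, 0.0, -0.001]
force: [-0.8, 0.0, 1.4]
opening: 0.051
t 4.7 tcp [0.4727 0.2947 0.0293] yawx -170.07 z [-2.9e-03 -1.0e-04 -1.0e+00] F [-0.85  0.02  1.39] M [-0.057  0.022 -0.028] open 0.0506 j [ 0.32  0.04 -0.34  1.19  0.    0.15]
```

```bash
python3 -m creep '[{"xyz":[0,0,-0.01],"dr":[0,0,0],"hand":-1},{"xyz":[0,0,-0.02],"dr":[0,0,0],"hand":-1},{"xyz":[0,0,-0.04],"dr":[0,0,0],"hand":-1},{"xyz":[0,0,-0.08],"dr":[0,0,0],"hand":-1},{"xyz":[0,0,-0.12],"dr":[0,0,0],"hand":-1},{"xyz":[0,0,-0.17],"dr":[0,0,0],"hand":-1},{"xyz":[0,0,-0.17],"dr":[0,0,0],"hand":-1},{"xyz":[0,0,-0.17],"dr":[0,0,0],"hand":-1}]' 40; python3 - <<'E'
from h import *
s=now()
to([.50,.12,.25],180)
o=[]
g=lambda im:np.clip((im.astype(float)/255)**.5*255,0,255).astype(np.uint8)
for n in C:
    im=manip.get_image(n);cv2.imwrite(f"pics/{n}4.png",im)
    u,v=proj(n,s["tcp_pos"]).astype(int);w=22;print(n,u,v)
    o.append(cv2.resize(g(im[v-w:v+w,u-w:u+w]),None,fx=8.6,fy=8.6,interpolation=cv2.INTER_CUBIC))
cv2.imwrite("pics/z4.png",np.hstack(o))
E
```

```text
time_s: 5.5
tcp_pos: [0.4742, 0.295, 0.2015]
eef_rot: [-0.087, 0.996, 0.0, 0.0]
force: [0.3, 0.6, -1.2]
opening: 0.052
t 5.5 tcp [0.4742 0.295  0.2015] yawx -170.07 z [ 6.e-04  7.e-04 -1.e+00] F [ 0.28  0.61 -1.24] M [-0.021  0.024 -0.015] open 0.0521 j [ 0.32 -0.03 -0.09  1.51  0.    0.15]
xyz [ 0.0047 -0.1768 -0.0486] dr [0.0007 0.0007 0.1733]
side 248 272
top 116 221
```

View pics/z4.png

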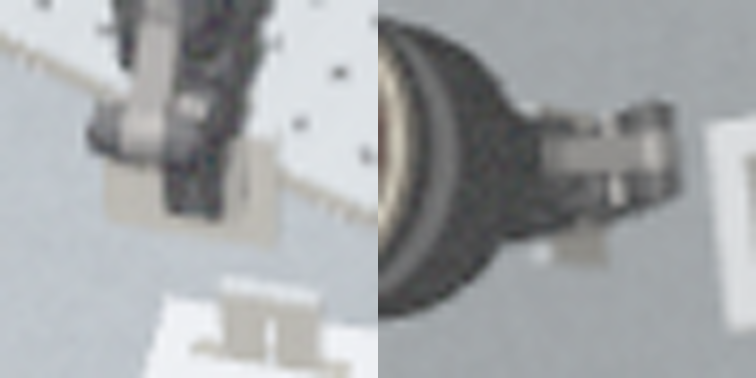

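```bash
python3 - <<'E'
from h import *
p=np.array([.4742,.295,.2015]);y=np.radians(-170.07);R=np.array([[np.cos(y),np.sin(y),0],[np.sin(y),-np.cos(y),0],[0,0,-1]])
for n,(u,v) in(("side",(248,272)),("top",(116,221))):
    k=lambda l:((proj(n,p+R@np.array(l))-[u-22,v-22])*8.6).round(0)
    for l in((-.0225,0,.0153),(.0225,0,.0153),(0,0,.0153),(-.0225,0,-.03),(.0225,0,-.03),(-.011,.010,0),(.011,.010,0),(-.011,.0025,0),(.011,.0025,0)):print(n,l,k(l))
E
```

```text
side (-0.0225, 0, 0.0153) [113. 218.]
side (0.0225, 0, 0.0153) [283. 245.]
side (0, 0, 0.0153) [198. 232.]
side (-0.0225, 0, -0.03) [107. 104.]
side (0.0225, 0, -0.03) [282. 132.]
side (-0.011, 0.01, 0) [146. 218.]
side (0.011, 0.01, 0) [230. 231.]
side (-0.011, 0.0025, 0) [153. 195.]
side (0.011, 0.0025, 0) [237. 208.]
top (-0.0225, 0, 0.0153) [203. 125.]
top (0.0225, 0, 0.0153) [219. 275.]
top (0, 0, 0.0153) [211. 200.]
top (-0.0225, 0, -0.03) [144. 112.]
top (0.0225, 0, -0.03) [161. 270.]
top (-0.011, 0.01, 0) [155. 164.]
top (0.011, 0.01, 0) [163. 239.]
top (-0.011, 0.0025, 0) [179. 161.]
top (0.011, 0.0025, 0) [187. 235.]
```

```bash
python3 - <<'E'
from h import *
t=cv2.imread("pics/top0.png");s=cv2.imread("pics/side0.png")
pp=.00025
for n,im,wl,wr in(("top",t,None,None),):
  o=cv2.GaussianBlur(ortho(im,n,.1397,.5,.62,-.08,.04,pp=pp),(0,0),2).min(-1).astype(float)
  # rows->x, cols->y ; rows .585...545
  for side,c0,c1 in(("L",160,215),("R",270,330)):
    P=[]
    for r in range(150,330,3):
        x=.62-r*pp
        g=np.diff(o[r,c0:c1]); g=-g if side=="L" else g
        i=g.argmax(); P.append((x,.04-(c0+i+.5)*pp,g.max()))
    P=np.array(P);m=P[:,2]>1.2;q=np.polyfit(P[m,0],P[m,1],1)
    for _ in range(3):
        res=P[:,1]-np.polyval(q,P[:,0]);mm=m&(abs(res)<.0015);q=np.polyfit(P[mm,0],P[mm,1],1)
    print(side,mm.sum(),np.degrees(np.arctan(q[0])).round(2),"y at .558",np.polyval(q,.558).round(4))
    print(P[::8].round(4).tolist())
  for c in(240,250,260,270):
    print("col",c,"y",.04-c*pp,[ (.62-(a+np.argmax(f*np.diff(o[a:b,c]))+.5)*pp).round(4) for a,b,f in((110,180,-1),(330,410,1))])
to([.556,-.021,.20],180)
E
```

```text
L 44 -0.35 y at .558 -0.0058
[[0.5825, -0.0026, 6.0], [0.5765, -0.0054, 5.0], [0.5705, -0.0051, 5.0], [0.5645, -0.0061, 6.0], [0.5585, -0.0064, 2.0], [0.5525, -0.0061, 4.0], [0.5465, -0.0061, 3.0], [0.5405, -0.0044, 2.0]]
R 35 10.86 y at .558 -0.0369
[[0.5825, -0.0341, 6.0], [0.5765, -0.0346, 6.0], [0.5705, -0.0341, 6.0], [0.5645, -0.0344, 6.0], [0.5585, -0.0344, 6.0], [0.5525, -0.0346, 2.0], [0.5465, -0.0399, 2.0], [0.5405, -0.0404, 4.0]]
col 240 y -0.019999999999999997 [np.float64(0.5879), np.float64(0.5254)]
col 250 y -0.0225 [np.float64(0.5881), np.float64(0.5261)]
col 260 y -0.025 [np.float64(0.5881), np.float64(0.5271)]
col 270 y -0.027500000000000004 [np.float64(0.5876), np.float64(0.5286)]
xyz [-0.0276 -0.3251 -0.0015] dr [-0.0006 -0.004   0.1733]
```

```bash
python3 -m creep '[{"xyz":[-0.004,-0.05,-0.02],"dr":[0,0,0.05],"hand":-1},{"xyz":[-0.008,-0.1,-0.03],"dr":[0,0,0.1],"hand":-1},{"xyz":[-0.012,-0.15,-0.03],"dr":[0,0,0.173],"hand":-1},{"xyz":[-0.018,-0.2,-0.03],"dr":[0,-0.002,0.173],"hand":-1},{"xyz":[-0.022,-0.25,-0.03],"dr":[0,-0.002,0.173],"hand":-1},{"xyz":[-0.026,-0.29,-0.02],"dr":[0,-0.004,0.173],"hand":-1},{"xyz":[-0.0276,-0.315,0],"dr":[0,-0.004,0.173],"hand":-1},{"xyz":[-0.0276,-0.325,0.015],"dr":[0,-0.004,0.173],"hand":-1},{"xyz":[-0.0276,-0.325,0.03],"dr":[0,-0.004,0.173],"hand":-1},{"xyz":[-0.0276,-0.325,0.03],"dr":[0,-0.004,0.173],"hand":-1},{"xyz":[-0.0276,-0.325,0.03],"dr":[0,-0.004,0.173],"hand":-1}]' 40; cat > look.py <<'E'
from h import *
import sys
tag=sys.argv[1];X=[float(a) for a in sys.argv[2].split(",")];w=int(sys.argv[3])
s=now();o=[]
g=lambda im:np.clip((im.astype(float)/255)**.5*255,0,255).astype(np.uint8)
for n in C:
    im=manip.get_image(n);cv2.imwrite(f"pics/{n}{tag}.png",im)
    u,v=proj(n,X).astype(int);print(n,"origin",u-w,v-w,"scale",380/2/w)
    o.append(cv2.resize(g(im[v-w:v+w,u-w:u+w]),(380,380),interpolation=cv2.INTER_CUBIC))
cv2.imwrite(f"pics/z{tag}.png",np.hstack(o))
E
python3 look.py 5 .557,-.021,.15 22
```

```text
time_s: 6.7
tcp_pos: [0.5558, -0.0194, 0.169]
eef_rot: [-0.001, 1.0, 0.0, 0.0]
force: [-0.5, -0.3, -0.5]
opening: 0.049
t 6.7 tcp [ 0.5558 -0.0194  0.169 ] yawx -179.89 z [ 2.e-04  2.e-04 -1.e+00] F [-0.46 -0.27 -0.49] M [0.02  0.019 0.037] open 0.0488 j [-0.27 -0.03 -0.16  1.45  0.   -0.27]
side origin 243 170 scale 8.636363636363637
top origin 221 172 scale 8.636363636363637
```

View pics/z5.png

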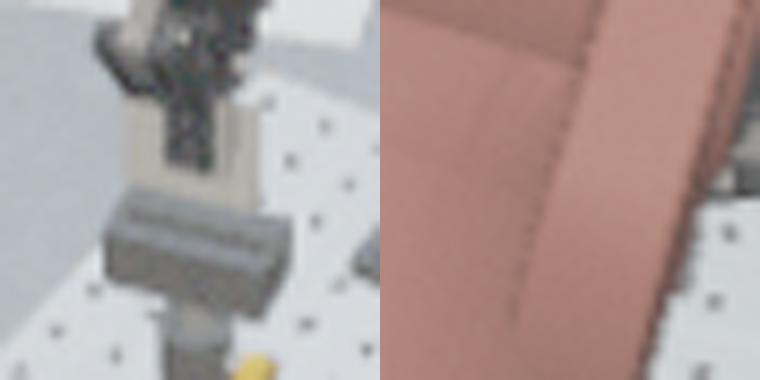

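```bash
python3 - <<'E'
import cv2,numpy as np
im=cv2.imread("pics/side5.png")[184:208,250:282].astype(float)
im=(np.clip(im/200,0,1)**.45*255).astype(np.uint8)
im=cv2.resize(im,None,fx=24,fy=24,interpolation=cv2.INTER_LANCZOS4)
for i in range(0,32,4): cv2.putText(im,str(250+i),(i*24,10),0,.35,(0,0,255));cv2.line(im,(i*24+12,12),(i*24+12,20),(0,0,255))
for i in range(0,24,4): cv2.putText(im,str(184+i),(0,i*24+16),0,.35,(0,0,255))
cv2.imwrite("pics/z5b.png",im)
E
```

```text
(no output)
```

View pics/z5b.png

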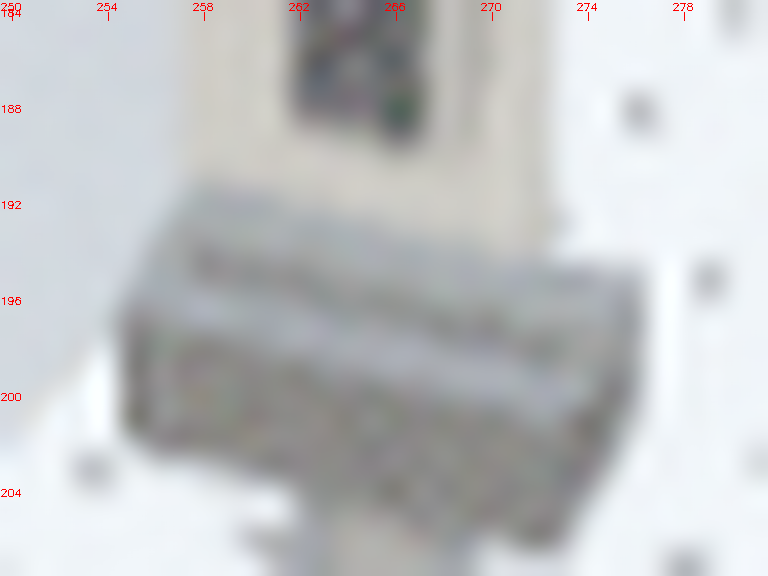

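```bash
python3 - <<'E'
from h import *
f=lambda X,Y:(250+(X-12)/24,184+(Y-12)/24)
B=np.array([onz("side",f(*c),.1397) for c in((195,182),(645,265),(575,410),(125,300))])[:,:2]*1000
print(B.round(1),B.mean(0).round(1)); 
for i,j in((0,1),(3,2)): d=B[i]-B[j];print("long",np.linalg.norm(d).round(1),np.degrees(np.arctan2(d[1],d[0])).round(1))
for i,j in((0,3),(1,2)): d=B[j]-B[i];print("short",np.linalg.norm(d).round(1),np.degrees(np.arctan2(d[1],d[0])).round(1))
P=np.array([onz("side",f(*c),.1537) for c in((185,178),(548,250))])[:,:2]*1000
d=P[0]-P[1];print("plate",P.round(1),P.mean(0).round(1),np.linalg.norm(d).round(1),np.degrees(np.arctan2(d[1],d[0])).round(1))
k=lambda X:((proj("side",np.array(X)/1000)-[250,184])*24+12).round(0)
c=[555.8,-19.4]
print("pred plate",[k([c[0]+a,c[1]+0,153.7]) for a in(22.5,-22.5)])
for c in([557,-21],):
  print("pred block",[k([c[0]+a,c[1]+b,139.7]) for a,b in((28,-14),(-28,-14),(-28,14),(28,14),(24,0),(-24,0))])
E
```

```text
[[584.4 -31.6]
 [529.6 -36.9]
 [528.5 -10.2]
 [584.2  -9.1]] [556.7 -22. ]
long 55.0 5.5
long 55.7 1.0
short 22.5 90.4
short 26.8 92.4
plate [[579.6 -17. ]
 [535.8 -20.3]] [557.7 -18.6] 44.0 4.4
pred plate [array([203., 168.]), array([565., 260.])]
pred block [array([201., 163.]), array([644., 276.]), array([561., 426.]), array([112., 310.]), array([188., 244.]), array([571., 342.])]
```

```bash
python3 -m creep '[{"xyz":[0.0014,-0.0022,0.004],"dr":[0,0,0],"hand":-1},{"xyz":[0.0014,-0.0022,0.008],"dr":[0,0,0],"hand":-1},{"xyz":[0.0014,-0.0022,0.0095],"dr":[0,0,0],"hand":-1},{"xyz":[0.0014,-0.0022,0.0095],"dr":[0,0,0],"hand":-1},{"xyz":[0.0014,-0.0022,0.0095],"dr":[0,0,0],"hand":-1}]' 40;python3 - <<'E'
from h import *
now()
im=manip.get_image("side");cv2.imwrite("pics/side6.png",im)
im=im[184:208,250:282].astype(float)
im=(np.clip(im/200,0,1)**.45*255).astype(np.uint8)
im=cv2.resize(im,None,fx=24,fy=24,interpolation=cv2.INTER_LANCZOS4)
cv2.imwrite("pics/z6b.png",im)
E
```

```text
time_s: 7.3
tcp_pos: [0.5549, -0.023, 0.1597]
eef_rot: [-0.0, 1.0, -0.0, 0.001]
force: [0.6, 1.2, -0.7]
opening: 0.052
t 7.3 tcp [ 0.5549 -0.023   0.1597] yawx -179.99 z [ 1.e-03 -3.e-04 -1.e+00] F [ 0.55  1.16 -0.75] M [ 0.068  0.092 -0.019] open 0.0521 j [-0.28 -0.04 -0.17  1.43  0.   -0.28]
```

View pics/z6b.png

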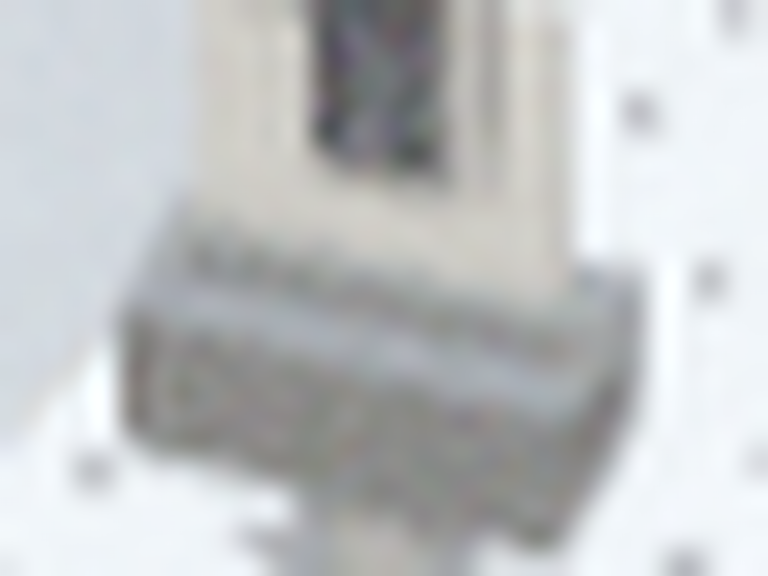

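```bash
python3 -m creep '[{"xyz":[0,0,0.003],"dr":[0,0,0],"hand":-1},{"xyz":[-0.0004,0.0005,0.006],"dr":[0,0,0],"hand":-1},{"xyz":[-0.0004,0.0005,0.008],"dr":[0,0,0],"hand":-1},{"xyz":[-0.0004,0.0005,0.008],"dr":[0,0,0],"hand":-1}]' 40;python3 -c "
from h import *
now()"
```

```text
time_s: 7.75
tcp_pos: [0.555, -0.0224, 0.1512]
eef_rot: [-0.0, 1.0, 0.0, 0.0]
force: [0.0, -0.6, -0.9]
opening: 0.049
t 7.75 tcp [ 0.555  -0.0224  0.1512] yawx -179.99 z [ 3.e-04  1.e-04 -1.e+00] F [ 0.02 -0.6  -0.88] M [0.091 0.04  0.026] open 0.0488 j [-0.28 -0.03 -0.19  1.42  0.   -0.28]
```

```bash
python3 -m creep '[{"xyz":[0,0,0.003],"dr":[0,0,0],"hand":-1},{"xyz":[0,0,0.006],"dr":[0,0,0],"hand":-1},{"xyz":[0,0,0.008],"dr":[0,0,0],"hand":-1},{"xyz":[0,0,0.009],"dr":[0,0,0],"hand":-1},{"xyz":[0,0,0.009],"dr":[0,0,0],"hand":-1}]' 40;python3 look.py 7 .557,-.021,.14 20
```

```text
time_s: 8.25
tcp_pos: [0.5552, -0.0224, 0.1424]
eef_rot: [-0.0, 1.0, 0.0, 0.0]
force: [0.2, 1.6, -1.4]
opening: 0.05
t 8.25 tcp [ 0.5552 -0.0224  0.1424] yawx -179.98 z [ 7.e-04  0.e+00 -1.e+00] F [ 0.22  1.58 -1.36] M [ 0.269 -0.001  0.015] open 0.0497 j [-0.28 -0.03 -0.2   1.4   0.   -0.28]
side origin 245 175 scale 9.5
top origin 223 174 scale 9.5
```

View pics/z7.png

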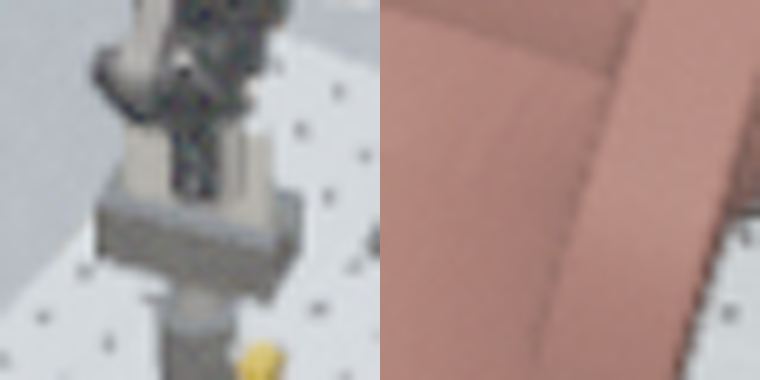

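The plate's lower edge is now in the slot (edges near columns 123 and 272 of the left crop), with about 1.5 mm left to go. I'll press down gently to contact.

```bash
python3 -m creep '[{"xyz":[0,-0.0003,0.0008],"dr":[0,0,0],"hand":-1},{"xyz":[0,-0.0003,0.0016],"dr":[0,0,0],"hand":-1},{"xyz":[0,-0.0003,0.0022],"dr":[0,0,0],"hand":-1},{"xyz":[0,-0.0003,0.0022],"dr":[0,0,0],"hand":-1}]' 40;python3 -c "
from h import *
now()"
```

```text
time_s: 8.75
tcp_pos: [0.5555, -0.0226, 0.141]
eef_rot: [-0.0, 1.0, 0.0, 0.001]
force: [-1.2, 3.4, 4.4]
opening: 0.053
t 8.75 tcp [ 0.5555 -0.0226  0.141 ] yawx -179.98 z [ 0.0017  0.     -1.    ] F [-1.15  3.39  4.43] M [0.924 0.227 0.001] open 0.053 j [-0.28 -0.03 -0.2   1.4   0.   -0.28]
```

```bash
python3 -m creep '[{"xyz":[0,0.0006,0.0004],"dr":[0,0,0],"hand":-1},{"xyz":[0,0.0008,0.0006],"dr":[0,0,0],"hand":-1}]' 20;python3 -c "
from h import *
now()";python3 -m creep '[{"xyz":[0,0,0],"dr":[0,0,0],"hand":-0.8},{"xyz":[0,0,0],"dr":[0,0,0],"hand":-0.65},{"xyz":[0,0,0],"dr":[0,0,0],"hand":-0.5}]' 20;python3 -c "
from h import *
now()"
```

```text
time_s: 8.95
tcp_pos: [0.5557, -0.0224, 0.1409]
eef_rot: [-0.0, 1.0, -0.001, 0.001]
force: [-2.1, 1.2, 8.0]
opening: 0.049
t 8.95 tcp [ 0.5557 -0.0224  0.1409] yawx -180.0 z [ 0.0023 -0.0014 -1.    ] F [-2.06  1.18  7.99] M [0.258 0.557 0.042] open 0.0494 j [-0.28 -0.03 -0.2   1.39 -0.   -0.28]
time_s: 9.25
tcp_pos: [0.5553, -0.0223, 0.1398]
eef_rot: [-0.0, 1.0, -0.0, 0.001]
force: [0.5, 0.4, 2.6]
opening: 0.252
t 9.25 tcp [ 0.5553 -0.0223  0.1398] yawx -180.0 z [ 1.e-03 -6.e-04 -1.e+00] F [0.53 0.42 2.56] M [-0.014  0.013 -0.049] open 0.2521 j [-0.28 -0.03 -0.21  1.39 -0.   -0.28]
```

```bash
python3 -m creep '[{"xyz":[0,0,-0.008],"dr":[0,0,0],"hand":-0.5},{"xyz":[0,0,-0.02],"dr":[0,0,0],"hand":-0.4},{"xyz":[0,0,-0.04],"dr":[0,0,0],"hand":-0.2},{"xyz":[0,0,-0.07],"dr":[0,0,0],"hand":0},{"xyz":[0,0,-0.1],"dr":[0,0,0],"hand":0},{"xyz":[0,0,-0.12],"dr":[0,0,0],"hand":0},{"xyz":[0,0,-0.12],"dr":[0,0,0],"hand":0.5}]' 20;python3 look.py 8 .557,-.021,.15 22
```

```text
time_s: 9.95
tcp_pos: [0.5565, -0.0224, 0.2643]
eef_rot: [-0.0, 1.0, -0.001, 0.003]
force: [-0.5, 0.4, 0.2]
opening: 0.654
t 9.95 tcp [ 0.5565 -0.0224  0.2643] yawx -179.99 z [ 0.0065 -0.0019 -1.    ] F [-0.5   0.39  0.21] M [ 0.034 -0.065 -0.014] open 0.6542 j [-0.28 -0.03  0.02  1.61 -0.   -0.28]
side origin 243 170 scale 8.636363636363637
top origin 221 172 scale 8.636363636363637
```

View pics/z8.png

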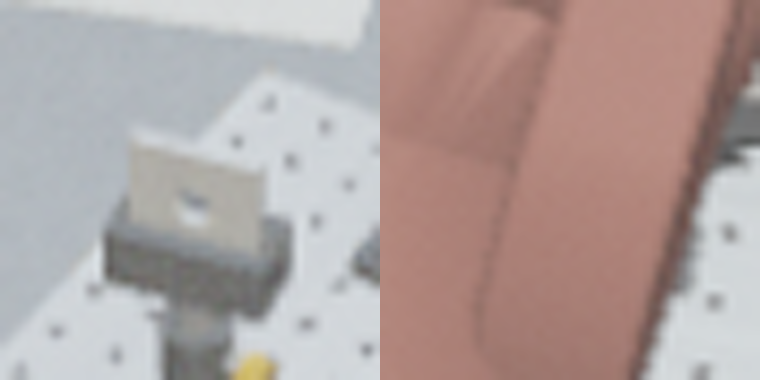

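```bash
python3 - <<'E'
import cv2,numpy as np
def z(f,x,y,w,h,k,o,gm=.6):
    im=cv2.imread(f)[y:y+h,x:x+w].astype(float)
    im=(np.clip(im/200,0,1)**gm*255).astype(np.uint8)
    im=cv2.resize(im,None,fx=k,fy=k,interpolation=cv2.INTER_CUBIC)
    for i in range(0,w,4): cv2.putText(im,str(x+i),(i*k,8),0,.3,(0,0,255))
    for i in range(0,h,4): cv2.putText(im,str(y+i),(0,i*k+k//2+3),0,.3,(0,0,255))
    cv2.imwrite(o,im)
z("pics/side0.png",278,138,36,30,20,"pics/zl_s.png")
z("pics/top0.png",282,190,60,32,13,"pics/zl_t.png")
E
```

```text
(no output)
```

View pics/zl_s.png

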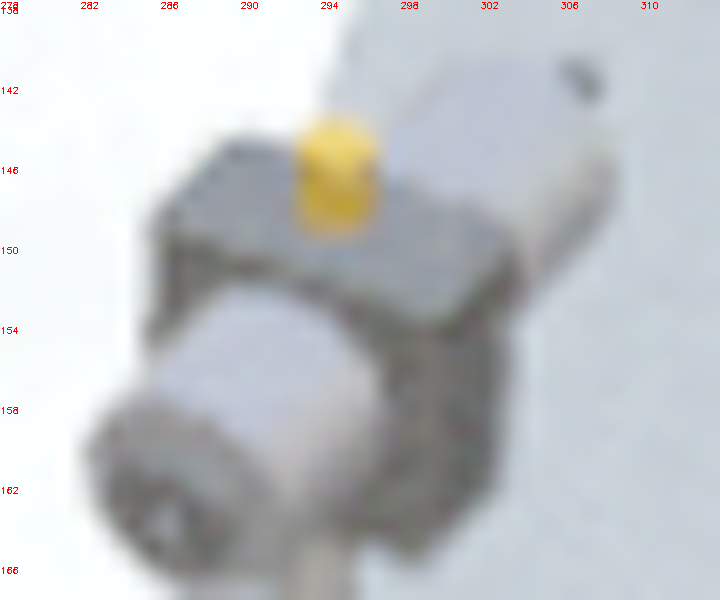

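View pics/zl_t.png

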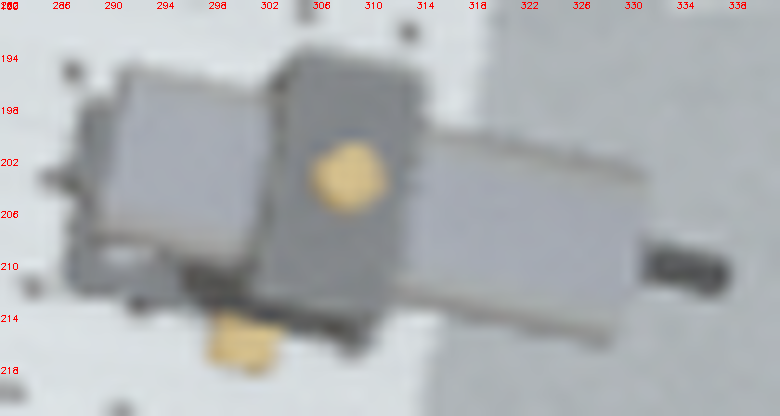

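```bash
python3 - <<'E'
from h import *
x,g=tri((285.9,163.5),(290.1,201.0));print("exit",x.round(4),np.round(g,4))
# vertical plane of the beam: through bore c with dir d
for nm,c,yaw in(("a",(.557,-.0215),-10.35),("b",(.559,-.0205),-10.35),("c",(.555,-.0225),-10.35)):
    y=np.radians(yaw);nx=np.array([np.cos(y),np.sin(y),0])
    for n,uv in(("side",(285.9,163.5)),):
        o,v=ray(n,np.array(uv));k=(nx@(np.array([*c,0])-o))/(nx@v);print(nm,n,(o+k*v).round(4))
# hole check
print("hole pred",proj("side",[.557,-.0215,.1482]))
# knob tri
x,g=tri((278+338/20-.5,138+150/20-.5),(282+350/13-.5,190+177/13-.5));print("knob",x.round(4),np.round(g,4))
E
```

```text
exit [ 0.5383 -0.1402  0.1733] [0.0002 0.0002]
a side [ 0.5363 -0.1347  0.1778]
b side [ 0.5375 -0.1383  0.1749]
c side [ 0.5352 -0.131   0.1808]
hole pred [265.34471675 193.32274748]
knob [ 0.5284 -0.1813  0.2152] [0.001 0.001]
```

```bash
python3 - <<'E'
from h import *
yaw=np.radians(-10.35);d=np.array([-np.sin(yaw),np.cos(yaw),0]);c=np.array([.557,-.0215,.1775])
outs=[]
for n in("side","top"):
    im=cv2.imread(f"pics/{n}0.png")
    vd=C[n]["o"]-(c-.15*d);vd/=np.linalg.norm(vd);nn=np.cross(d,vd);nn/=np.linalg.norm(nn);print(n,"n",nn.round(3))
    S=np.arange(-.235,-.085,.0005);W=np.arange(-.035,.035,.00025)
    X=c+S[:,None,None]*d+W[None,:,None]*nn
    uv=proj(n,X).astype(np.float32)
    o=cv2.remap(im,uv[...,0],uv[...,1],cv2.INTER_CUBIC).astype(float)
    np.save(f"tube_{n}.npy",o)
    o=(np.clip(o/200,0,1)**.6*255).astype(np.uint8)
    o=cv2.resize(o,None,fx=1.3,fy=1.8)
    for w in(-.018,0,.018): cv2.line(o,(int((w+.035)/.00025*1.3),0),(int((w+.035)/.00025*1.3),8),(0,0,255))
    outs.append(o)
cv2.imwrite("pics/tube.png",np.hstack(outs));print(outs[0].shape)
E
```

```text
side n [ 0.839 -0.153  0.523]
top n [ 0.976 -0.178  0.126]
(540, 364, 3)
```

View pics/tube.png

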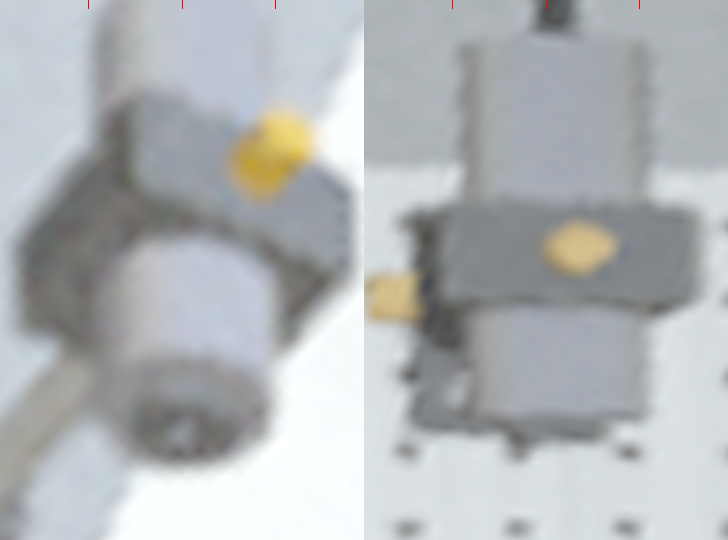

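```bash
python3 - <<'E'
from h import *
def edges(row,W,lo,hi,sgn):
    m=(W>lo)&(W<hi);i=np.where(m)[0];g=np.diff(row)*sgn
    k=i[np.argmax(g[i])];a,b,cc=g[k-1],g[k],g[k+1];dd=.5*(a-cc)/(a-2*b+cc) if (a-2*b+cc) else 0
    return W[k]+.000125+dd*.00025,g[k]
W=np.arange(-.035,.035,.00025);S=np.arange(-.235,-.085,.0005)
for n in("side","top"):
    o=cv2.GaussianBlur(np.load(f"tube_{n}.npy"),(0,0),3)
    # colour distance image: use per-channel gradient magnitude
    for lab,s0,s1 in(("rear",-.23,-.212),("front",-.142,-.128)):
        R=[]
        for s in np.arange(s0,s1,.001):
            r=o[np.argmin(abs(S-s))]
            g=np.abs(np.diff(r,axis=0)).sum(1)
            v=[]
            for lo,hi in((-.024,-.012),(.012,.024)):
                i=np.where((W[:-1]>lo)&(W[:-1]<hi))[0];v.append((W[i[np.argmax(g[i])]]+.000125)*1000)
            R.append(v)
        R=np.array(R);print(n,lab,np.median(R,0).round(2),R.std(0).round(2),"mid",np.median(R.mean(1)).round(2))
# holder tube in side
c=np.array([.557,-.0215]);im=cv2.imread("pics/side0.png")
vd=C["side"]["o"][:2]-c;vd/=np.linalg.norm(vd);nn=np.array([-vd[1],vd[0],0]);print("n",nn.round(3))
Z=np.arange(.01,.15,.0005)
X=np.array([*c,0])+Z[:,None,None]*np.array([0,0,1])+W[None,:,None]*nn
uv=proj("side",X).astype(np.float32);o=cv2.remap(im,uv[...,0],uv[...,1],cv2.INTER_CUBIC).astype(float)
o2=cv2.GaussianBlur(o,(0,0),3)
for lab,z0,z1,h in(("tube",.045,.062,12.5),("tubeU",.06,.09,12.5),("post",.104,.111,6.35)):
    R=[]
    for z in np.arange(z0,z1,.001):
        g=np.abs(np.diff(o2[np.argmin(abs(Z-z))],axis=0)).sum(1);v=[]
        for sg in(-1,1):
            i=np.where((sg*W[:-1]*1000>h-4)&(sg*W[:-1]*1000<h+4))[0];v.append((W[i[np.argmax(g[i])]]+.000125)*1000)
        R.append(v)
    R=np.array(R);print(lab,np.median(R,0).round(2),R.std(0).round(2),"mid",np.median(R.mean(1)).round(2))
o=(np.clip(o/200,0,1)**.6*255).astype(np.uint8)[::-1];o=cv2.resize(o,None,fx=1.8,fy=1.8);cv2.imwrite("pics/hold.png",o);print(o.shape)
E
```

```text
side rear [-17.62  17.88] [0.32 0.11] mid 0.13
side front [-23.87  20.5 ] [2.75 2.05] mid -0.69
top rear [-16.87  19.88] [1.42 2.67] mid 1.38
top front [-14.    20.13] [4.42 0.11] mid 3.06
n [-0.934 -0.357  0.   ]
tube [-11.37  13.38] [0.   0.59] mid 1.0
tubeU [-12.12  12.13] [0.44 1.04] mid -0.06
post [-10.12   6.25] [0.   2.01] mid -1.94
(504, 504, 3)
```

View pics/hold.png

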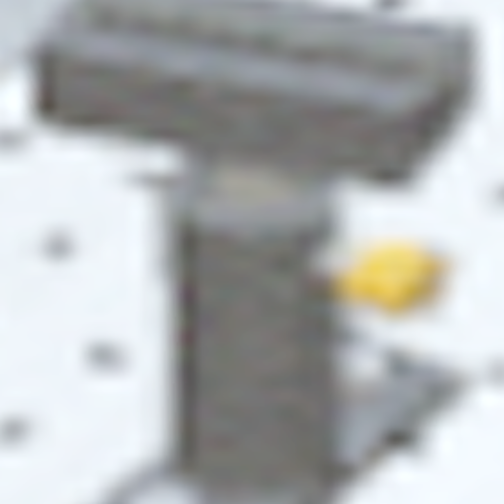

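```bash
python3 -c "
from h import *
to([.557,-.0222,.23],90.0)"
```

```text
xyz [-0.0014 -0.0001  0.0306] dr [1.200e-03 2.200e-03 1.571e+00]
```

```bash
python3 -m creep '[{"xyz":[-0.001,0,0],"dr":[0,0,0.15],"hand":1},{"xyz":[-0.001,0,0],"dr":[0,0,0.3],"hand":1},{"xyz":[-0.001,0,0],"dr":[0,0,0.45],"hand":1},{"xyz":[-0.001,0,0],"dr":[0,0,0.6],"hand":1},{"xyz":[-0.001,0,0],"dr":[0,0,0.75],"hand":1},{"xyz":[-0.001,0,0],"dr":[0,0,0.9],"hand":1},{"xyz":[-0.001,0,0],"dr":[0,0,1.05],"hand":1},{"xyz":[-0.001,0,0.01],"dr":[0,0,1.2],"hand":1},{"xyz":[-0.001,0,0.026],"dr":[0,0,1.35],"hand":1},{"xyz":[-0.001,0,0.026],"dr":[0,0,1.5],"hand":1},{"xyz":[-0.001,0,0.026],"dr":[0,0,1.571],"hand":1},{"xyz":[-0.001,0,0.026],"dr":[0,0,1.571],"hand":1},{"xyz":[-0.001,0,0.026],"dr":[0,0,1.571],"hand":1}]' 20;python3 look.py 9 .557,-.021,.18 32; python3 -c "
from h import *
to([.557,-.0222,.16],90.0)"
```

```text
time_s: 11.35
tcp_pos: [0.5559, -0.0219, 0.2332]
eef_rot: [0.706, 0.708, -0.0, -0.0]
force: [0.3, -0.1, 0.0]
opening: 1.001
t 11.35 tcp [ 0.5559 -0.0219  0.2332] yawx 90.13 z [-1.e-04  0.e+00 -1.e+00] F [ 0.3  -0.12  0.03] M [ 0.031 -0.004 -0.002] open 1.0015 j [-0.27 -0.03 -0.04  1.56  0.    1.29]
side origin 233 152 scale 5.9375
top origin 211 160 scale 5.9375
xyz [-0.0002  0.0009  0.0736] dr [0.0006 0.0002 0.0018]
```

View pics/z9.png

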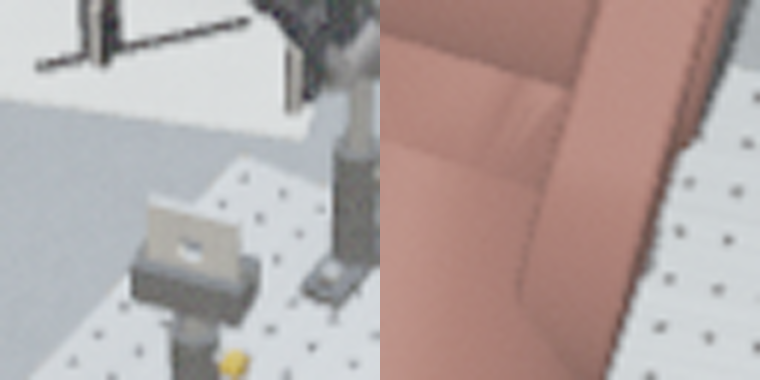

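```bash
python3 -m creep '[{"xyz":[0,0.001,0.03],"dr":[0,0,0],"hand":1},{"xyz":[0,0.001,0.06],"dr":[0,0,0],"hand":1},{"xyz":[0,0.001,0.085],"dr":[0,0,0],"hand":1},{"xyz":[0,0.001,0.1],"dr":[0,0,0],"hand":1},{"xyz":[0,0.001,0.1],"dr":[0,0,0],"hand":1},{"xyz":[0,0.001,0.1],"dr":[0,0,0],"hand":1}]' 20;python3 look.py 10 .557,-.021,.15 25; python3 -c "
from h import *
to([.557,-.0222,.105],90.0)"
```

```text
time_s: 12.05
tcp_pos: [0.5576, -0.0221, 0.1348]
eef_rot: [0.707, 0.707, 0.0, 0.001]
force: [0.4, -0.2, 1.0]
opening: 1.001
t 12.05 tcp [ 0.5576 -0.0221  0.1348] yawx 90.02 z [ 1.8e-03 -5.0e-04 -1.0e+00] F [ 0.38 -0.16  0.98] M [ 0.028  0.037 -0.032] open 1.0006 j [-0.27 -0.02 -0.21  1.38  0.    1.3 ]
side origin 240 167 scale 7.6
top origin 218 169 scale 7.6
xyz [ 0.0001 -0.0013  0.0306] dr [0.0033 0.0009 0.0002]
```

View pics/z10.png

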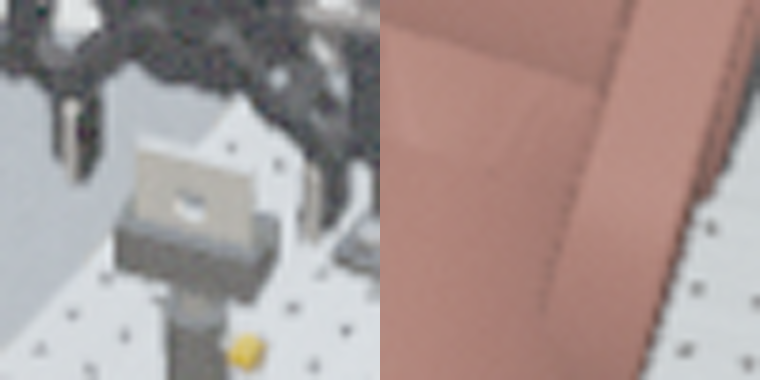

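```bash
python3 -m creep '[{"xyz":[0,-0.0005,0.012],"dr":[0,0,0],"hand":1},{"xyz":[0,-0.0005,0.024],"dr":[0,0,0],"hand":1},{"xyz":[0,-0.0005,0.029],"dr":[0,0,0],"hand":1},{"xyz":[0,-0.0005,0.029],"dr":[0,0,0],"hand":1},{"xyz":[0,-0.0005,0.029],"dr":[0,0,0],"hand":0.6}]' 20;python3 look.py 11 .557,-.021,.15 25
```

```text
time_s: 12.65
tcp_pos: [0.5567, -0.022, 0.1048]
eef_rot: [0.707, 0.707, 0.0, 0.0]
force: [0.3, 0.4, -0.0]
opening: 0.855
t 12.65 tcp [ 0.5567 -0.022   0.1048] yawx 90.0 z [ 7.e-04 -2.e-04 -1.e+00] F [ 0.28  0.37 -0.04] M [-0.046  0.015  0.053] open 0.8551 j [-0.27 -0.01 -0.25  1.33  0.    1.3 ]
side origin 240 167 scale 7.6
top origin 218 169 scale 7.6
```

View pics/z11.png

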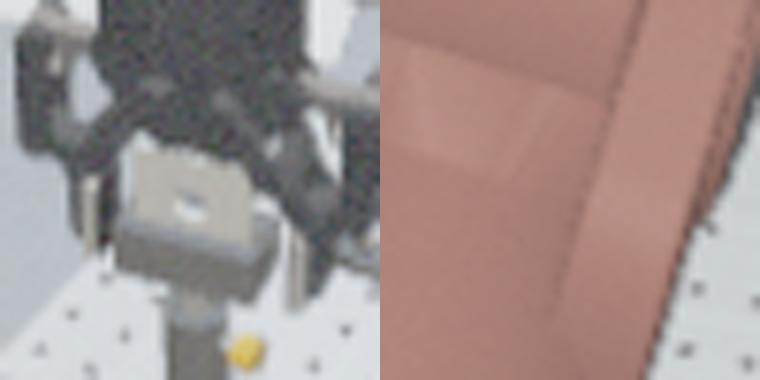

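```bash
python3 -m creep '[{"xyz":[0,0,0],"dr":[0,0,0],"hand":0.44},{"xyz":[0,0,0],"dr":[0,0,0],"hand":0.4},{"xyz":[0,0,0],"dr":[0,0,0],"hand":0.36}]' 20;python3 -c "
from h import *
now()"; python3 -m creep '[{"xyz":[0,0,0],"dr":[0,0,0],"hand":0.3},{"xyz":[0,0,0],"dr":[0,0,0],"hand":0.28}]' 20;python3 -c "
from h import *
now()"
```

```text
time_s: 13.05
tcp_pos: [0.5574, -0.0222, 0.1054]
eef_rot: [0.707, 0.707, 0.001, 0.001]
force: [1.3, -0.3, 1.4]
opening: 0.681
t 13.05 tcp [ 0.5574 -0.0222  0.1054] yawx 90.0 z [ 2.3e-03 -5.0e-04 -1.0e+00] F [ 1.29 -0.31  1.41] M [ 0.006 -0.317  0.   ] open 0.6811 j [-0.27 -0.01 -0.25  1.33  0.    1.3 ]
time_s: 13.25
tcp_pos: [0.5576, -0.0222, 0.1057]
eef_rot: [0.707, 0.707, 0.001, 0.001]
force: [2.5, 0.1, 5.3]
opening: 0.654
t 13.25 tcp [ 0.5576 -0.0222  0.1057] yawx 90.0 z [ 2.8e-03 -6.0e-04 -1.0e+00] F [2.5  0.06 5.28] M [ 0.006 -0.371 -0.014] open 0.6536 j [-0.27 -0.01 -0.25  1.33  0.    1.3 ]
```

```bash
python3 -m creep '[{"xyz":[0,0.0006,0],"dr":[0,0,0],"hand":0.2},{"xyz":[0,0.0006,0],"dr":[0,0,0],"hand":0},{"xyz":[0,0.0006,0],"dr":[0,0,0],"hand":-1}]' 40;python3 -c "
from h import *
now()"
```

```text
time_s: 13.55
tcp_pos: [0.5578, -0.0222, 0.1058]
eef_rot: [0.707, 0.707, 0.0, 0.001]
force: [-0.3, 0.2, 8.0]
opening: 0.651
t 13.55 tcp [ 0.5578 -0.0222  0.1058] yawx 90.0 z [ 2.1e-03 -7.0e-04 -1.0e+00] F [-0.31  0.19  7.99] M [0.024 0.203 0.01 ] open 0.6511 j [-0.27 -0.01 -0.25  1.33 -0.    1.3 ]
```

```bash
python3 -m creep '[{"xyz":[0,0,-0.001],"dr":[0,0,0],"hand":-1},{"xyz":[0,0,-0.002],"dr":[0,0,0],"hand":-1},{"xyz":[0,0,-0.003],"dr":[0,0,0],"hand":-1},{"xyz":[0,0,-0.005],"dr":[0,0,0],"hand":-1},{"xyz":[0,0,-0.006],"dr":[0,0,0],"hand":-1},{"xyz":[0,0,-0.006],"dr":[0,0,0],"hand":-1}]' 40;python3 -c "
from h import *
now()"
```

```text
time_s: 14.15
tcp_pos: [0.5575, -0.0221, 0.1107]
eef_rot: [0.707, 0.707, 0.0, 0.0]
force: [5.0, -0.7, -2.9]
opening: 0.65
t 14.15 tcp [ 0.5575 -0.0221  0.1107] yawx 90.0 z [ 1.1e-03 -2.0e-04 -1.0e+00] F [ 4.99 -0.66 -2.86] M [-0.157 -1.069 -0.041] open 0.6502 j [-0.27 -0.01 -0.24  1.34  0.    1.3 ]
```

```bash
python3 -m creep '[{"xyz":[0,0.0005,0],"dr":[0,0,0],"hand":-1},{"xyz":[0,0.0005,0],"dr":[0,0,0],"hand":-1},{"xyz":[0,0.0005,0],"dr":[0,0,0],"hand":-1}]' 40;python3 -c "
from h import *
now()"
```

```text
time_s: 14.45
tcp_pos: [0.5576, -0.022, 0.1107]
eef_rot: [0.707, 0.707, 0.0, 0.0]
force: [2.1, -1.0, -2.9]
opening: 0.65
t 14.45 tcp [ 0.5576 -0.022   0.1107] yawx 90.0 z [ 3.e-04 -2.e-04 -1.e+00] F [ 2.08 -1.01 -2.87] M [-0.177 -0.424  0.058] open 0.6495 j [-0.27 -0.01 -0.24  1.34 -0.    1.3 ]
```

```bash
python3 -m creep '[{"xyz":[-0.0002,0.0004,-0.002],"dr":[0,0,0],"hand":-1},{"xyz":[-0.0002,0.0004,-0.004],"dr":[0,0,0.03],"hand":-1},{"xyz":[-0.0002,0.0004,-0.006],"dr":[0,0,0.06],"hand":-1},{"xyz":[-0.0002,0.0004,-0.008],"dr":[0,0,0.09],"hand":-1},{"xyz":[-0.0002,0.0004,-0.01],"dr":[0,0,0.12],"hand":-1},{"xyz":[-0.0002,0.0004,-0.012],"dr":[0,0,0.15],"hand":-1},{"xyz":[-0.0002,0.0004,-0.014],"dr":[0,0,0.175],"hand":-1},{"xyz":[-0.0002,0.0004,-0.015],"dr":[0,0,0.182],"hand":-1},{"xyz":[-0.0002,0.0004,-0.015],"dr":[0,0,0.182],"hand":-1}]' 40;python3 look.py 12 .557,-.021,.17 25
```

```text
time_s: 15.35
tcp_pos: [0.5583, -0.0222, 0.126]
eef_rot: [0.768, 0.64, 0.0, 0.0]
force: [-0.6, 0.6, -1.4]
opening: 0.651
t 15.35 tcp [ 0.5583 -0.0222  0.126 ] yawx 79.56 z [ 1.e-03 -3.e-04 -1.e+00] F [-0.59  0.58 -1.41] M [ 0.061  0.2   -0.016] open 0.6515 j [-0.27 -0.02 -0.22  1.37 -0.    1.48]
side origin 240 162 scale 7.6
top origin 218 168 scale 7.6
```

View pics/z12.png

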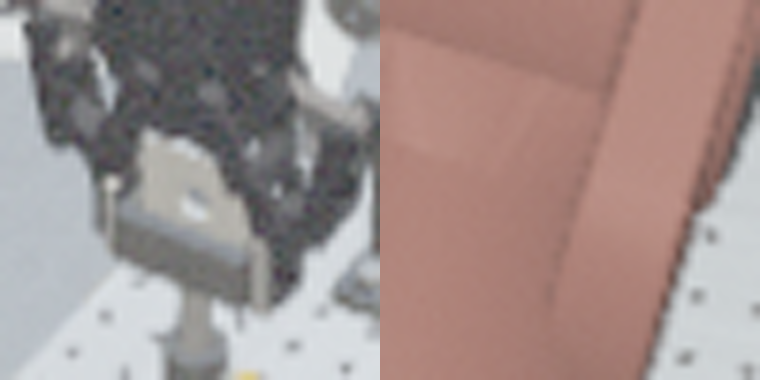

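```bash
python3 -m creep '[{"xyz":[0,0,-0.002],"dr":[0,0,0],"hand":-1},{"xyz":[0,0,-0.004],"dr":[0,0,0],"hand":-1},{"xyz":[0,0,-0.006],"dr":[0,0,0],"hand":-1},{"xyz":[0,0,-0.008],"dr":[0,0,0],"hand":-1},{"xyz":[0,0,-0.0098],"dr":[0,0,0],"hand":-1},{"xyz":[0,0,-0.0098],"dr":[0,0,0],"hand":-1},{"xyz":[0,0,-0.0098],"dr":[0,0,0],"hand":-1}]' 40;python3 look.py 13 .557,-.021,.178 20
python3 - <<'E'
import cv2,numpy as np
im=cv2.imread("pics/side13.png")[172:202,248:286].astype(float)
im=(np.clip(im/200,0,1)**.5*255).astype(np.uint8)
cv2.imwrite("pics/z13b.png",cv2.resize(im,None,fx=20,fy=20,interpolation=cv2.INTER_CUBIC))
E
```

```text
time_s: 16.15
tcp_pos: [0.5583, -0.0222, 0.1358]
eef_rot: [0.768, 0.64, 0.0, 0.0]
force: [-1.1, 0.3, -1.4]
opening: 0.651
t 16.15 tcp [ 0.5583 -0.0222  0.1358] yawx 79.58 z [ 1.e-03 -3.e-04 -1.e+00] F [-1.08  0.3  -1.39] M [ 0.066  0.329 -0.035] open 0.6514 j [-0.27 -0.02 -0.2   1.39 -0.    1.48]
side origin 245 165 scale 9.5
top origin 223 172 scale 9.5
```

View pics/z13b.png

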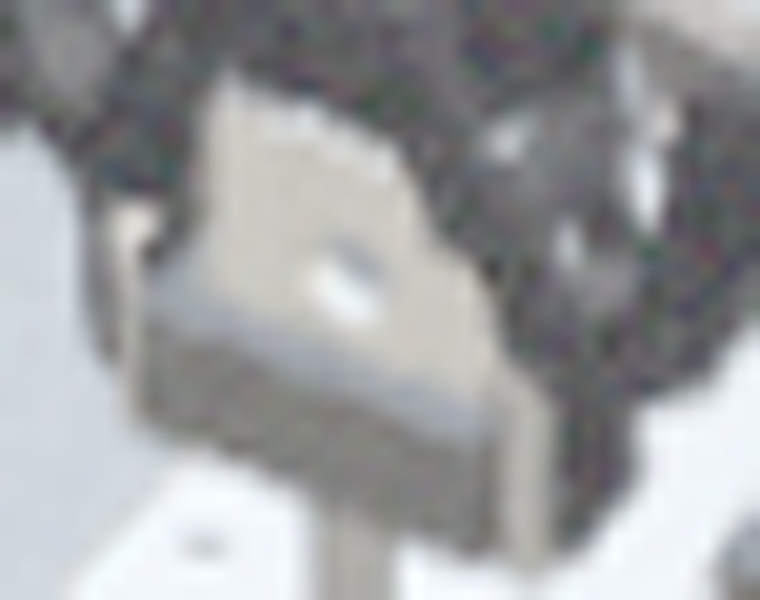

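```bash
python3 - <<'E'
from h import *
yaw=np.radians(-10.4);d=np.array([-np.sin(yaw),np.cos(yaw),0]);c=np.array([.557,-.0215,.1775]);nn=np.array([.839,-.153,.523])
def sw(uv):
    o,v=ray("side",np.array(uv));M=np.array([d,nn,-v]).T;k=np.linalg.solve(M,o-c);return k[:2]*1000
im=cv2.imread("pics/side13.png").astype(float).min(-1)
# blob of hole: bright + dark inner relative to plate
print("hole s,w",sw((264.9,185.65)),"exit glint s,w",sw((285.9,163.5)))
print("pred hole(face) px",proj("side",np.array([.5567,-.0222,.1782])+.0025*d))
for dz in(-1,1): print(dz,sw(proj("side",np.array([.5567,-.0222,.1782+dz/1000])+.0025*d)))
print(sw(proj("side",np.array([.5567,-.0222,.1782])+.0025*d)))
# glint refine
g=cv2.imread("pics/side0.png")[160:167,282:290].min(-1);print(g)
print(im[180:192,258:272].astype(int))
E
```

```text
hole s,w [2.00015535 0.32075638] exit glint s,w [-115.26187186    0.26752895]
pred hole(face) px [265.08340916 185.50821616]
-1 [ 1.90123453 -0.30054919]
1 [0.43662923 0.74648711]
[1.1695763  0.22250827]
[[109  77  76  79  79  83  83  84]
 [123  75  59  69  71  78  83  81]
 [137  64  50  48  52  65  82  82]
 [158  77  52  54  68  48  61  70]
 [190 128  57  65  78  49  52  56]
 [194 176 115  53  61  52  47  62]
 [196 194 174 115  74  61  62  74]]
[[ 79 115 116 118 113 113 115 119 135 132  48  28  27  30]
 [ 83 117 116 116 112 116 117 116 117 114  93  31  34  27]
 [ 77 116 114 120 115 114 114 119 116 117 113  50  32  22]
 [ 96 117 116 117 115 112 111 114 116 118 115  73  25  32]
 [108 115 117 119 112 109 108  91 106 116 116  90  64  36]
 [105 115 119 117 117 131 152 107  89 110 117 114 102  78]
 [100 110 116 115 116 140 174 157 127 118 114 117 117 114]
 [ 84  90 107 110 111 117 150 172 155 122 116 115 114 114]
 [ 76  77  86  93  98 104 113 130 130 120 115 117 115 116]
 [ 53  58  70  79  83  85  91 106 112 115 115 114 116 119]
 [ 49  49  47  58  71  76  76  85  93 108 110 109 116 116]
 [ 47  45  49  51  55  60  65  74  80  83  83  94 106 111]]
```

```bash
python3 - <<'E'
from h import *
yaw=np.radians(-10.4);nx=np.array([np.cos(yaw),np.sin(yaw),0]);c=np.array([.5567,-.0222,0])
for nm,uv in(("knobtop",(294.4,144.65)),("exit",(286.0,163.55))):
    o,v=ray("side",np.array(uv));k=nx@(c-o)/(nx@v);print(nm,(o+k*v).round(4))
d=np.array([-np.sin(yaw),np.cos(yaw),0])
im=cv2.imread("pics/side0.png")[140:154,288:300].astype(int)
print((im[...,2]-im[...,0]))
print(im[...,2])
E
```

```text
knobtop [ 0.5274 -0.1816  0.2163]
exit [ 0.536  -0.1347  0.1777]
[[ -8  -5  -6  -6  -6  -6  -7 -15 -17 -17 -20 -18]
 [ -6  -5  -6  -7  -6  -6  -9 -19 -18 -18 -17 -15]
 [ -6  -6  -6  -7  -7  -5 -10 -17 -16 -17 -15 -13]
 [ -5  -6  -6  -5  -4   4   6   2 -12 -15 -12 -23]
 [ -3  -7  -9  -7   0  58  96  80  30 -13 -23 -23]
 [ -4 -12 -14 -13   9 116 116 119  83 -20 -26 -23]
 [-15 -13 -13 -16  -3  86 102 101  46 -22 -20 -24]
 [-14 -13 -11 -13   1  95  97  92  64 -15 -14 -16]
 [-13 -10 -14 -11   8  83  97 101  51 -13 -11 -13]
 [ -8 -11 -12 -14  -7  40  55  51   9 -12 -13 -12]
 [  1  -4  -3  -9 -13 -12 -12 -15 -12 -14 -15 -10]
 [  1   4   2   3   0  -5 -11 -12 -11 -12 -14 -16]
 [  0 -10 -14 -17  -9  -3  -1  -1  -3 -12 -10 -14]
 [ -9 -20 -24 -24 -18 -14  -6   2   3  -1  -8  -7]]
[[195 195 195 194 195 194 185 130 135 135 131 133]
 [195 194 194 195 195 192 168 134 133 134 135 130]
 [196 196 195 194 195 191 147 135 136 131 131 121]
 [194 194 191 195 194 189 155 147 137 130 123 120]
 [185 175 160 176 179 182 173 173 154 129 122 124]
 [149  85  84  92 121 164 174 173 161 126 122 122]
 [ 82  84  81  81  89 116 141 146 112 114 117 121]
 [ 84  84  83  82  90 119 124 122 112  86  92 111]
 [ 83  86  84  84  89 121 122 121 104  86  89  89]
 [ 82  83  87  82  87 105 117 114  94  86  86  85]
 [ 54  73  79  78  80  88  85  83  82  82  84  90]
 [ 51  54  53  63  74  78  74  83  88  87  84  83]
 [ 68  90  88  83  74  59  64  74  75  79  84  81]
 [106 123 122 122 114  93  74  55  55  60  72  78]]
```

```bash
python3 -m creep '[{"xyz":[0,-0.0001,0],"dr":[0,0,0],"hand":-1},{"xyz":[0,-0.0001,0],"dr":[0,0,0],"hand":-1},{"xyz":[0,-0.0001,0],"dr":[0,0,0],"hand":-1},{"xyz":[0,-0.0001,0],"dr":[0,0,0],"hand":-1},{"xyz":[0,-0.0001,0],"dr":[0,0,0],"hand":-1},{"xyz":[0,-0.0001,0],"dr":[0,0,0],"hand":-1}]' 40;python3 - <<'E'
from h import *
s=now();print(s["qd"].round(4))
im=manip.get_image("side");cv2.imwrite("pics/side14.png",im)
cv2.imwrite("pics/z14.png",cv2.resize(im[120:340,180:340],None,fx=2.6,fy=2.6,interpolation=cv2.INTER_CUBIC))
E
```

```text
time_s: 16.85
tcp_pos: [0.5583, -0.0223, 0.1357]
eef_rot: [0.768, 0.64, 0.0, 0.001]
force: [-0.7, -0.7, -1.9]
opening: 0.655
t 16.85 tcp [ 0.5583 -0.0223  0.1357] yawx 79.57 z [ 1.2e-03 -3.0e-04 -1.0e+00] F [-0.65 -0.69 -1.85] M [0.014 0.155 0.039] open 0.6553 j [-0.27 -0.02 -0.2   1.39  0.    1.48]
[ 0.0011  0.0019 -0.001  -0.0004 -0.0005  0.001 ]
```

View pics/z14.png

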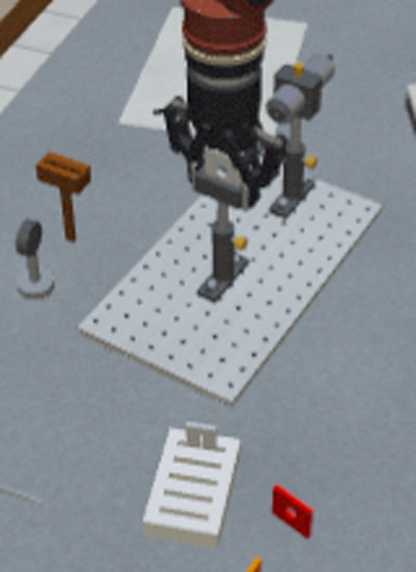

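The picture shows the block and plate held at about (220,170), raised over the post holder. The slit plate is still in the rack, and everything else is undisturbed. The arm is steady and forces are near zero, so I'm handing in.

```bash
python3 -c "
from rig import manip
print(manip.finish_job())"
```

```text
the job is handed in; nothing more can be done
None
```

The aperture plate is home in the plate holder. I gripped the block by its two ends, drew the post straight up about 30 mm, and turned it 10.4° so the plate is square across the beam. The arm is still holding it there for you to tighten the thumbscrew.

**Last checks:**
- **Plate seated:** it touched the slot floor at the height I expected (tool at 0.141 m) with about 8 N of push.
- **Hole height:** by the arm's lift reading, the hole is at about 0.178 m. The beam came out at 0.1777–0.1783 m in the side view, using the laser's exit, tube and knob. In the side picture, the hole lies within about 0.2 mm of the beam line.
- **Steadiness:** at hand-in the joints were practically still and sideways force was under 1 N. It peaked at about 5 N early in the lift; I recentred the grip and it dropped.
- **Time:** about 17 s of the 56 s allowed.

**What disagreed or could not be checked:**
- The two cameras differ by 2–4 mm in absolute position.
- A first rough two-camera fix on the laser exit put the beam at 0.173 m. I discarded it because its top-view point was poorly defined.
- The arm hid the plate holder from the top camera, so the final centring rests on the side view and the arm's own readings. I put it at about ±1 mm.

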